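# Set up the mixer with beakers and stirring paddles

### The arm

A 6-joint arm with a two-finger parallel gripper is mounted at the origin on the work surface. World frame = base frame: x ahead of the robot, y to its left, z up, the work surface at z = 0. Lengths are in m, angles in rad, forces in N, time in s.
With the tool pointing down it reaches from about 0.3 to 0.875 m from the base axis. Payload 6.4 kg.
Tool frame: the origin (TCP) lies midway between the tips of the shut fingers; the grasp point (between the pads) lies 19 mm behind it; z points along the fingers, y is the line along which they close (so a half turn about z gives the same grasp; the last joint's range is limited). The gripper opens to 85 mm and grips with 20 to 120 N. Pads are 22 mm wide; open, the fingers measure 114 mm over their backs; the gripper's body (76 mm by 85 mm) begins 54 mm behind the grasp point. The pads swing forward as they close: fully open they stand 13 mm farther back than shut.
Start: joints at [-1.403, 0.181, 1.607, -0, 1.354, -0.206], TCP at [0.21, -0.535, 0.231] pointing down, gripper open.
Joint ranges: [-2.99, 2.99], [-0.89, 2.07], [0.3, 2.58], [-1.14, 4.28], [0, 2.63], [-3.12, 3.12]. Speed limits (rad/s): [2.57, 2.57, 3.01, 3.14, 3.14, 3.14].

### API

Orientations are given as a unit quaternion [w, x, y, z].
In Python, from bench import get_obs, camera, hand_in gives the robot as it stands.
- The arm moves only by the tool carry_out, never from a script. Its argument "plan" is a list that holds one entry, the list of rows, each a list of 7 numbers: the shift along the world's x, y, z in m, then the turn, a rotation vector about the world's x, y, z in rad, then the opening, from 0 (shut) to 1 (fully open). In form: [[[x, y, z, rx, ry, rz, hand], ...]]. A call has exactly 5 rows; each row is the pose to reach, as a shift and turn from the pose commanded when the call began; what a row does not reach only later rows make up. A row lasts 1/12 s, in which the tool goes at most 41.7 mm and 7.16 degrees, less where a joint would pass 70% of its speed; a pose out of reach is approached as far as the arm can. A call with a gripper value outside its range is refused whole. The fingers move at their own pace and stop on an object; the grip force is fixed at half the most. Time passes only in rows, so rows that repeat a pose let the fingers close, or fill a call up. It gives the time, the measured TCP pose, the force, the opening and the grip force at its end, in the units of the state.
- get_obs(): the state, without advancing time (a new reading comes with each control period).
- camera(name): name is "side" or "top"; returns a dict with "pixels" (420x560x3 uint8, red, green, blue), "z_map" (420x560 float32, m along the optical axis (not along the pixel's ray), 0 where there is no reading), "camera_matrix" (3x3 intrinsics, pixels), "cam_to_world" (4x4, takes a point from camera to world coordinates). Camera axes: x right, y up, looking along -z (the intrinsics and any distortion apply to the point x, -y, -z); pixel columns grow to the right and rows downward; lengths in m; the calibration is good to about 2 mm. A picture is of the moment at which its call begins.
- hand_in(): hands the job in; it is judged then, once.
The state is a dict: "time_s": time; "q": joint angles; "dq": joint speeds; "joint_efforts": joint torques, N m; "eef_pos": TCP position; "eef_rot": TCP orientation; "wrist_force": force on the tool from outside, world axes, zero at the start; "torque": the same for the moment, N m; "opening": opening from 0.0 (shut) to 1.0 (fully open); "grasp_force": force on a finger pad.
Only numpy, scipy, OpenCV 4.12 (cv2) and the standard library are available. Lean on these libraries where they do the work, as an engineer would, in place of code of your own. Each camera call takes 0.05 s, during which the arm holds its last target. There are 200 camera calls.

### The job

Set up the mixer: stand every empty beaker from the tray upright in a cell of its own in the rack on the mixer base, and take stirring paddles out of the upright holder so that one paddle stands, blade down, in each beaker. When all beakers are loaded, throw the power lever fully over to its other side. Any paddle that is not needed stays in the holder, and the closed tub, the amber bottle and the brush stay where they are.

Things in the scene. Friction and masses are not known exactly. Their poses are not given: they have to be found in the camera images.
- mixer: grey mixer base, fixed, 290 x 200 mm, its top 35 mm above the bench. On it a square rack of four open cells (2 x 2), each 84 x 84 mm inside, of 4 mm thick steel walls 40 mm high (wall tops at 75 mm). Origin on the bench under the middle of the rack; x points away from the front part (the lever is on the -x side), y to the left, z up. The body reaches from x = -190 to +100 mm
- cell1 (a point): middle of the floor of a rack cell (35 mm above the bench), axes as the mixer base's; the cell centres are 88 mm apart
- cell2 (a point): middle of the floor of a rack cell (35 mm above the bench), axes as the mixer base's; the cell centres are 88 mm apart
- cell3 (a point): middle of the floor of a rack cell (35 mm above the bench), axes as the mixer base's; the cell centres are 88 mm apart
- cell4 (a point): middle of the floor of a rack cell (35 mm above the bench), axes as the mixer base's; the cell centres are 88 mm apart
- power (a joint): power lever of the mixer, rad: 0 = off, leaning to the mixer's right (its -y), 1.0 = on, leaning to its left (its +y); it stays where it is put
- power_tip (a point): upper tip of the power lever, a steel bar 60 mm long standing on a small black block on the front part of the mixer base, 160 mm in front of the rack's middle; it swings in a plane along the mixer's y
- holder: white upright holder, fixed, 270 x 50 mm and 100 mm tall, with a row of five square wells (26 mm wide, floor 8 mm above the bench), 52 mm apart along its x. Origin on the bench under its middle, z up
- paddle1: stirring paddle, 170 mm long: flat metal blade 18 x 5 x 40 mm at the foot, steel shaft 8 mm thick, black round handle 14 mm thick from 110 to 170 mm above the foot; 35 g. Stands, leaning a little, in a well of the holder at the start. Origin at the tip of the foot, z along it to the handle
- paddle2: stirring paddle, 170 mm long: flat metal blade 18 x 5 x 40 mm at the foot, steel shaft 8 mm thick, black round handle 14 mm thick from 110 to 170 mm above the foot; 35 g. Stands, leaning a little, in a well of the holder at the start. Origin at the tip of the foot, z along it to the handle
- paddle3: stirring paddle, 170 mm long: flat metal blade 18 x 5 x 40 mm at the foot, steel shaft 8 mm thick, black round handle 14 mm thick from 110 to 170 mm above the foot; 35 g. Stands, leaning a little, in a well of the holder at the start. Origin at the tip of the foot, z along it to the handle
- paddle4: stirring paddle, 170 mm long: flat metal blade 18 x 5 x 40 mm at the foot, steel shaft 8 mm thick, black round handle 14 mm thick from 110 to 170 mm above the foot; 35 g. Stands, leaning a little, in a well of the holder at the start. Origin at the tip of the foot, z along it to the handle
- beaker1: empty white plastic beaker, open at the top, straight sides, 54 mm outside, 48 mm inside, 85 mm tall, floor 6 mm thick; 120 g. Stands in the tray at the start; may be absent. Origin at the centre of its underside, z up
- beaker2: empty white plastic beaker, open at the top, straight sides, 54 mm outside, 48 mm inside, 85 mm tall, floor 6 mm thick; 120 g. Stands in the tray at the start; may be absent. Origin at the centre of its underside, z up
- beaker3: empty white plastic beaker, open at the top, straight sides, 54 mm outside, 48 mm inside, 85 mm tall, floor 6 mm thick; 120 g. Stands in the tray at the start; may be absent. Origin at the centre of its underside, z up
- beaker4: empty white plastic beaker, open at the top, straight sides, 54 mm outside, 48 mm inside, 85 mm tall, floor 6 mm thick; 120 g. Stands in the tray at the start; may be absent. Origin at the centre of its underside, z up
- beaker1_in (a point): centre of the inner floor of beaker1, 6 mm above its underside
- beaker2_in (a point): centre of the inner floor of beaker2, 6 mm above its underside
- beaker3_in (a point): centre of the inner floor of beaker3, 6 mm above its underside
- beaker4_in (a point): centre of the inner floor of beaker4, 6 mm above its underside
- tray: grey drying tray, fixed, 280 x 180 mm, floor 4 mm thick, rim 18 mm high. Origin on the bench under its middle, long side along its x
- tub: closed white tub with a cap, 48 mm across, 75 mm tall, in the tray among the beakers; stays there. Origin at its underside
- reagent: closed amber bottle with a narrow neck and black cap, 46 mm across, 110 mm tall, in the tray among the beakers; stays there. Origin at its underside
- brush: brush with a thick white cylindrical head (31 mm across) up and a thin steel stem down, 170 mm long, in one well of the holder; stays there. Origin at the foot of the stem

How it is judged:
On the way, in this order (a step that is already met when the one before it is completed fails the run):
1. every beaker stands in a cell of the rack with one paddle in it (x of beaker1 in the frame of mixer between -0.09 and 0.09 m and y of beaker1 in the frame of mixer between -0.09 and 0.09 m and z of beaker1 in the frame of mixer between 0.025 and 0.045 m and angle between each of beaker1, beaker2, beaker3, beaker4's own z axis and vertical below 0.15 rad and distance between any of paddle1, paddle2, paddle3, paddle4 and beaker1_in below 0.03 m and distance between any of paddle2, paddle1 and beaker1_in above 0.03 m and distance between any of paddle3, paddle1 and beaker1_in above 0.03 m and distance between any of paddle3, paddle2 and beaker1_in above 0.03 m and distance between any of paddle4, paddle1 and beaker1_in above 0.03 m and distance between any of paddle4, paddle2 and beaker1_in above 0.03 m and distance between any of paddle4, paddle3 and beaker1_in above 0.03 m and x of beaker2 in the frame of mixer between -0.09 and 0.09 m and y of beaker2 in the frame of mixer between -0.09 and 0.09 m and z of beaker2 in the frame of mixer between 0.025 and 0.045 m and distance between any of paddle1, paddle2, paddle3, paddle4 and beaker2_in below 0.03 m and distance between any of paddle2, paddle1 and beaker2_in above 0.03 m and distance between any of paddle3, paddle1 and beaker2_in above 0.03 m and distance between any of paddle3, paddle2 and beaker2_in above 0.03 m and distance between any of paddle4, paddle1 and beaker2_in above 0.03 m and distance between any of paddle4, paddle2 and beaker2_in above 0.03 m and distance between any of paddle4, paddle3 and beaker2_in above 0.03 m and x of beaker3 in the frame of mixer between -0.09 and 0.09 m and y of beaker3 in the frame of mixer between -0.09 and 0.09 m and z of beaker3 in the frame of mixer between 0.025 and 0.045 m and distance between any of paddle1, paddle2, paddle3, paddle4 and beaker3_in below 0.03 m and distance between any of paddle2, paddle1 and beaker3_in above 0.03 m and distance between any of paddle3, paddle1 and beaker3_in above 0.03 m and distance between any of paddle3, paddle2 and beaker3_in above 0.03 m and distance between any of paddle4, paddle1 and beaker3_in above 0.03 m and distance between any of paddle4, paddle2 and beaker3_in above 0.03 m and distance between any of paddle4, paddle3 and beaker3_in above 0.03 m and x of beaker4 in the frame of mixer between -0.09 and 0.09 m and y of beaker4 in the frame of mixer between -0.09 and 0.09 m and z of beaker4 in the frame of mixer between 0.025 and 0.045 m and distance between any of paddle1, paddle2, paddle3, paddle4 and beaker4_in below 0.03 m and distance between any of paddle2, paddle1 and beaker4_in above 0.03 m and distance between any of paddle3, paddle1 and beaker4_in above 0.03 m and distance between any of paddle3, paddle2 and beaker4_in above 0.03 m and distance between any of paddle4, paddle1 and beaker4_in above 0.03 m and distance between any of paddle4, paddle2 and beaker4_in above 0.03 m and distance between any of paddle4, paddle3 and beaker4_in above 0.03 m and ((x of paddle1 in the frame of holder between -0.13 and 0.13 m and y of paddle1 in the frame of holder between -0.02 and 0.02 m and z of paddle1 in the frame of holder below 0.03 m) or distance between paddle1 and beaker1_in below 0.03 m or distance between paddle1 and beaker2_in below 0.03 m or distance between paddle1 and beaker3_in below 0.03 m or distance between paddle1 and beaker4_in below 0.03 m) and angle between each of paddle1, paddle2, paddle3, paddle4's own z axis and vertical below 0.6 rad and ((x of paddle2 in the frame of holder between -0.13 and 0.13 m and y of paddle2 in the frame of holder between -0.02 and 0.02 m and z of paddle2 in the frame of holder below 0.03 m) or distance between paddle2 and beaker1_in below 0.03 m or distance between paddle2 and beaker2_in below 0.03 m or distance between paddle2 and beaker3_in below 0.03 m or distance between paddle2 and beaker4_in below 0.03 m) and ((x of paddle3 in the frame of holder between -0.13 and 0.13 m and y of paddle3 in the frame of holder between -0.02 and 0.02 m and z of paddle3 in the frame of holder below 0.03 m) or distance between paddle3 and beaker1_in below 0.03 m or distance between paddle3 and beaker2_in below 0.03 m or distance between paddle3 and beaker3_in below 0.03 m or distance between paddle3 and beaker4_in below 0.03 m) and ((x of paddle4 in the frame of holder between -0.13 and 0.13 m and y of paddle4 in the frame of holder between -0.02 and 0.02 m and z of paddle4 in the frame of holder below 0.03 m) or distance between paddle4 and beaker1_in below 0.03 m or distance between paddle4 and beaker2_in below 0.03 m or distance between paddle4 and beaker3_in below 0.03 m or distance between paddle4 and beaker4_in below 0.03 m)), for 0.3 s.
2. the power lever is thrown over (value of joint power above 0.8 rad), for 0.2 s.
At the end, for the whole second after the job is handed in: Each beaker upright (0.15 rad) on the floor of its own rack cell, with the foot of exactly one paddle within 30 mm of the centre of its inner floor, handle up (tilt below 0.6 rad); spare paddles in the holder; lever past 0.8 rad; beakers and paddles at rest (all of step 1 and linear speed of each of beaker1, beaker2, beaker3, beaker4, paddle1, paddle2, paddle3, paddle4 below 0.03 m/s and value of joint power above 0.8 rad); the robot touches nothing.
It fails at once if the tub is carried off, pushed more than 60 mm away or knocked over (distance of tub from where it was at the start of the episode above 0.06 m or angle between tub's own z axis and vertical above 0.5 rad).
It fails at once if the reagent is carried off, pushed more than 60 mm away or knocked over (distance of reagent from where it was at the start of the episode above 0.06 m or angle between reagent's own z axis and vertical above 0.5 rad).
It fails at once if the brush is carried off, pushed more than 50 mm away or knocked over (distance of brush from where it was at the start of the episode above 0.05 m or angle between brush's own z axis and vertical above 0.5 rad).
Of beaker1, beaker2, beaker3, beaker4 only 3 to 4 are there at a start; the rules pass over those that are not, and their reading is None.
At some moment in a run one of beaker1, beaker2, beaker3, beaker4 may be knocked a few centimetres aside while the robot is not near it.
It also fails if it takes over 210 s, if anything falls off the work surface, if the arm or the gripper's body presses on something with over 40 N, if the wrist force passes 120 N, or if a joint passes its speed limit or range.

## Working session

There is one attempt and no reset: what is moved stays moved. The work goes in short steps, Python scripts to look and compute and a tool call to move; the robot and the scene stay as the last step left them, time stands still between calls to the robot, and variables do not carry over. Pictures are saved under pics/ and viewed, at most 14 in all, crops included, and the job is handed in when it is done.

Besides the shell and the picture viewer there is one more tool, called as name([rows], argument=value, ...), one row to a line, values as JSON. carry_out: Moves the arm, as the interface text tells. Its arguments: {"type":"object","properties":{"plan":{"type":"array","items":{"type":"array","items":{"type":"array","items":{"type":"number"}}}}},"required":["plan"]}

```bash
mkdir -p pics; ls
cat > h.py <<'E'
import numpy as np, cv2
from bench import get_obs, camera, hand_in
def cloud(c):
    """world point of each pixel from the depth map"""
    z=c["z_map"]; K=c["camera_matrix"]; v,u=np.mgrid[:z.shape[0],:z.shape[1]]
    P=np.stack([(u-K[0,2])/K[0,0]*z,-(v-K[1,2])/K[1,1]*z,-z],-1)
    T=np.array(c["cam_to_world"]); W=P@T[:3,:3].T+T[:3,3]; W[z==0]=np.nan
    return W
def save(c,n): cv2.imwrite("pics/"+n,c["pixels"][:,:,::-1])
E
python3 - <<'E'
from h import *
for n in("top","side"):
    c=camera(n); save(c,n+"0.png"); print(n,np.round(c["camera_matrix"],1).tolist(),np.round(c["cam_to_world"],3).tolist(),(c["z_map"]==0).mean())
o=get_obs(); print({k:np.round(v,3).tolist() for k,v in o.items()})
E
```

```text
pics
top [[390.5, 0.0, 275.5], [0.0, 390.5, 210.2], [0.0, 0.0, 1.0]] [[-0.024, 0.986, -0.163, 0.403], [-0.999, -0.02, 0.025, 0.006], [0.021, 0.164, 0.986, 0.903], [0.0, 0.0, 0.0, 1.0]] 0.003835034013605442
side [[498.7, 0.0, 281.5], [0.0, 498.7, 210.0], [0.0, 0.0, 1.0]] [[-0.953, 0.176, -0.245, 0.259], [-0.301, -0.488, 0.819, 0.93], [0.025, 0.855, 0.518, 0.689], [0.0, 0.0, 0.0, 1.0]] 0.003898809523809524
{'time_s': 0.1, 'q': [-1.403, 0.181, 1.608, -0.0, 1.354, -0.206], 'dq': [-0.002, -0.001, -0.002, 0.002, -0.0, 0.0], 'joint_efforts': [0.0, -44.587, -35.224, -0.0, 0.004, -0.0], 'eef_pos': [0.21, -0.535, 0.23], 'eef_rot': [-0.001, 0.983, 0.186, 0.0], 'wrist_force': [-0.02, 0.442, 0.379], 'torque': [0.018, 0.008, -0.004], 'grasp_force': 0.0, 'opening': 0.998}
```

View pics/top0.png

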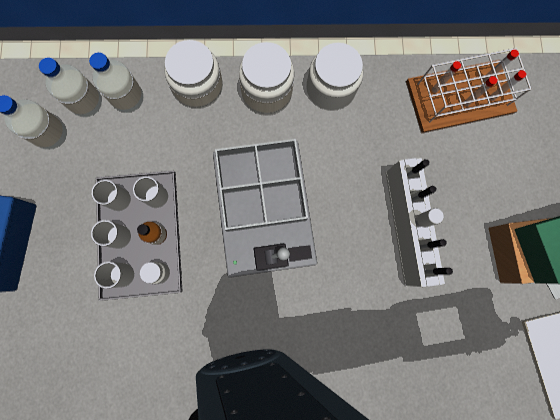

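View pics/side0.png

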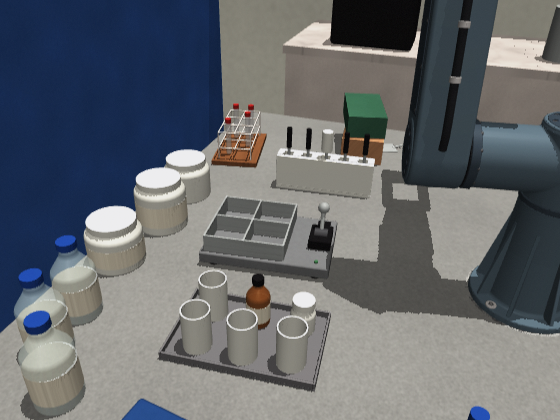

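The top view shows four beakers at (104,193), (146,190), (104,233) and (107,275), the bottle at (150,232) and the tub at (151,271). The rack is centred near (262,187) with the lever ball at (284,254). The holder's handles are near (420,165), (428,190), (437,243) and (443,270), with the brush at (435,216). The side view agrees.

```bash
cat >> h.py <<'E'
def comps(mask,minpx):
    n,l,s,_=cv2.connectedComponentsWithStats(mask.astype(np.uint8))
    return [l==i for i in range(1,n) if s[i,4]>=minpx]
def circ(p):
    A=np.c_[2*p,np.ones(len(p))]; a=np.linalg.lstsq(A,(p**2).sum(1),rcond=None)[0]
    return a[0],a[1],np.sqrt(a[2]+a[0]**2+a[1]**2)
def rect(p):
    return cv2.minAreaRect((p*1000).astype(np.float32))
def rims(c,W,lo,hi,box):
    z=W[...,2]; m=(z>lo)&(z<hi)&(W[...,0]>box[0])&(W[...,0]<box[1])&(W[...,1]>box[2])&(W[...,1]<box[3])
    return [(np.round(circ(W[k][:,:2]),4).tolist(),round(float(np.median(W[k][:,2])),4),int(k.sum())) for k in comps(m,15)]
E
python3 - <<'E'
from h import *
for n in("top","side"):
    c=camera(n);W=cloud(c);z=W[...,2];x=W[...,0];y=W[...,1];px=c["pixels"].astype(int)
    print(n,"bench z",np.nanmedian(z[(x>.3)&(x<.6)&(abs(y)<.4)]))
    print("tops in tray",*rims(c,W,.078,.13,(.2,.6,.22,.5)),sep="\n ")
    m=(z>.066)&(z<.085)&(x>.3)&(x<.6)&(abs(y)<.2)
    for k in comps(m,100): print("rack",rect(W[k][:,:2]),k.sum(),np.median(z[k]))
    m=(z>.03)&(z<.085)&(x>.2)&(x<.6)&(abs(y)<.2)
    for k in comps(m,100): print("mixer",rect(W[k][:,:2]),k.sum())
    m=(z>.094)&(z<.106)&(x>.2)&(x<.65)&(y<-.2)&(y>-.5)
    for k in comps(m,100): print("holder",rect(W[k][:,:2]),k.sum())
    m=(z>.112)&(z<.2)&(x>.2)&(x<.65)&(y<-.2)&(y>-.5)
    for k in comps(m,8):
        q=W[k];cc,d,_=[*np.linalg.svd(q-q.mean(0))[2][:1],0,0][:3] if 0 else (q.mean(0),np.linalg.svd(q-q.mean(0))[2][0],0)
        print("handle",np.round(cc,4),"axis",np.round(d,3),"z",q[:,2].min().round(3),q[:,2].max().round(3),k.sum(),px[k].mean(0).round())
    m=(z>.05)&(z<.15)&(x>.2)&(x<.37)&(abs(y)<.2)
    for k in comps(m,8):
        q=W[k];t=q[q[:,2]>q[:,2].max()-.015]; print("lever",t.mean(0).round(4),q[:,2].max().round(3),k.sum())
E
```

```text
top bench z 0.0010733107328771974
tops in tray
 ([0.5842, 0.3464, 0.0252], 0.0862, 151)
 ([0.5896, 0.2598, 0.0253], 0.0862, 116)
 ([0.4977, 0.3425, 0.0253], 0.0865, 198)
 ([0.4996, 0.2547, 0.0118], 0.0896, 254)
 ([0.4114, 0.3319, 0.0253], 0.0867, 208)
 ([0.4137, 0.249, 0.015], 0.0789, 162)
rack ((559.4863891601562, 11.435310363769531), (98.72161865234375, 180.7295684814453), 6.379870414733887) 539 0.07369887765396477
rack ((441.244873046875, -2.7909088134765625), (29.83128547668457, 19.441242218017578), 5.222815036773682) 108 0.06866733323959273
mixer ((510.7411193847656, 5.4641876220703125), (199.3875274658203, 199.76760864257812), 6.779545783996582) 7434
holder ((508.286865234375, -318.4246826171875), (269.760009765625, 51.479515075683594), 5.4262800216674805) 2091
handle [ 0.6093 -0.303   0.1556] axis [-0.043  0.05  -0.998] z 0.114 0.18 125 [24. 23. 24.]
handle [ 0.557  -0.3119  0.1565] axis [-0.036  0.065 -0.997] z 0.119 0.179 126 [26. 25. 26.]
handle [ 0.5043 -0.3104  0.1634] axis [-0.082  0.249 -0.965] z 0.12 0.181 366 [139. 140. 142.]
handle [ 0.4548 -0.3213  0.1572] axis [-0.
[... 556 characters left out ...]
574177
mixer ((511.79840087890625, 8.617118835449219), (198.7542724609375, 204.0508575439453), 6.639057636260986) 4709
holder ((510.63116455078125, -316.2640075683594), (271.25848388671875, 62.73418045043945), 5.652988910675049) 757
handle [ 0.6118 -0.2999  0.1479] axis [-0.033  0.012 -0.999] z 0.113 0.177 108 [20. 20. 20.]
handle [ 0.559  -0.3081  0.1473] axis [-0.009 -0.008  1.   ] z 0.113 0.178 111 [24. 23. 23.]
handle [ 0.5061 -0.3047  0.1515] axis [-0.03   0.107 -0.994] z 0.117 0.179 259 [140. 138. 131.]
handle [ 0.4562 -0.3186  0.1479] axis [-0.008  0.007  1.   ] z 0.113 0.177 113 [20. 17. 16.]
handle [ 0.4034 -0.3253  0.1489] axis [ 0.     0.015 -1.   ] z 0.112 0.178 117 [19. 16. 15.]
```

Run:
```python
from h import *
for n in("top","side"):
    c=camera(n);W=cloud(c);z=W[...,2];x=W[...,0];y=W[...,1]
    m=(z>.06)&(z<.085)&(x>.49)&(x<.75)&(abs(y)<.15)
    for k in comps(m,100): print(n,"rack",rect(W[k][:,:2]),k.sum(),np.median(z[k]))
    m=(z>.025)&(z<.085)&(x>.2)&(x<.75)&(abs(y)<.15)
    for k in comps(m,100): print("mixer",rect(W[k][:,:2]),k.sum())
    m=(z>.055)&(z<.15)&(x>.38)&(x<.48)&(abs(y)<.15)
    for k in comps(m,8):
        q=W[k];t=q[q[:,2]>q[:,2].max()-.015]; print("lever",t.mean(0).round(4),q.mean(0).round(4),q[:,2].max().round(3),k.sum())
```

```text
top rack ((600.5816650390625, 16.266151428222656), (181.06390380859375, 180.25335693359375), 6.761200428009033) 1302 0.07318415532740186
mixer ((554.7421264648438, 10.688407897949219), (288.0560302734375, 200.19432067871094), 6.795216083526611) 11112
lever [ 0.4441 -0.0269  0.1194] [ 0.4406 -0.0032  0.0713] 0.126 770
side rack ((601.839111328125, 18.87769317626953), (181.1215057373047, 186.8035430908203), 6.700040817260742) 1748 0.06933377897276533
mixer ((556.5651245117188, 14.830154418945312), (289.3365173339844, 205.47286987304688), 6.991626262664795) 7437
lever [ 0.4449 -0.0191  0.1171] [0.4425 0.0005 0.0738] 0.124 551
```

carry_out([
  [[0.0,0.03,0.03,0,0,0,1],[0.0,0.06,0.06,0,0,0,1],[0.0,0.1,0.06,0,0,0,1],[0.0,0.14,0.06,0,0,0,1],[0.0,0.18,0.06,0,0,0,1]],
])

```text
time_s: 0.72
eef_pos: [0.2098, -0.3539, 0.2915]
eef_rot: [0.0, 0.983, 0.186, 0.0]
wrist_force: [-0.0, 0.9, 0.5]
opening: 1.006
grasp_force: 0.0
```

carry_out([
  [[0.019,0.031,-0.005,0,0,0.02,1],[0.038,0.062,-0.01,0,0,0.04,1],[0.057,0.092,-0.014,0,0,0.06,1],[0.076,0.123,-0.018,0,0,0.08,1],[0.095,0.154,-0.023,0,0,0.1,1]],
])

```text
time_s: 1.13
eef_pos: [0.3055, -0.1999, 0.2685]
eef_rot: [0.001, 0.972, 0.235, 0.0]
wrist_force: [0.4, -0.4, 0.7]
opening: 0.997
grasp_force: 0.0
```

carry_out([
  [[0.019,0.031,-0.005,0,0,0.02,1],[0.038,0.062,-0.01,0,0,0.04,1],[0.057,0.092,-0.014,0,0,0.06,1],[0.076,0.123,-0.018,0,0,0.08,1],[0.095,0.154,-0.023,0,0,0.1,1]],
])

```text
time_s: 1.55
eef_pos: [0.4007, -0.0455, 0.2456]
eef_rot: [0.001, 0.959, 0.284, 0.001]
wrist_force: [0.0, 0.3, -0.2]
opening: 1.001
grasp_force: 0.0
```

carry_out([
  [[0.019,0.031,-0.005,0,0,0.02,1],[0.038,0.062,-0.01,0,0,0.04,1],[0.057,0.092,-0.014,0,0,0.06,1],[0.076,0.123,-0.018,0,0,0.08,1],[0.095,0.154,-0.023,0,0,0.1,1]],
])

```text
time_s: 1.97
eef_pos: [0.4958, 0.1086, 0.2223]
eef_rot: [0.0, 0.944, 0.331, 0.0]
wrist_force: [0.3, -0.9, 0.3]
opening: 1.002
grasp_force: 0.0
```

carry_out([
  [[0.019,0.031,-0.005,0,0,0.02,1],[0.038,0.062,-0.01,0,0,0.04,1],[0.057,0.092,-0.014,0,0,0.06,1],[0.076,0.123,-0.018,0,0,0.08,1],[0.095,0.154,-0.023,0,0,0.1,1]],
])

```text
time_s: 2.38
eef_pos: [0.5907, 0.2625, 0.199]
eef_rot: [0.0, 0.926, 0.378, 0.0]
wrist_force: [1.4, -0.0, 1.0]
opening: 1.001
grasp_force: 0.0
```

Run:
```python
from h import *
for n in("top","side"):
    c=camera(n);W=cloud(c); print(n,*rims(c,W,.075,.095,(.2,.68,.2,.5)),sep="\n ")
```

```text
top
 ([0.5895, 0.2598, 0.0253], 0.0858, 202)
 ([0.5839, 0.3461, 0.025], 0.0853, 119)
 ([0.4977, 0.3421, 0.025], 0.0853, 116)
 ([0.4998, 0.2565, 0.0157], 0.0816, 180)
 ([0.4113, 0.3318, 0.0253], 0.0861, 235)
 ([0.4139, 0.2486, 0.0151], 0.0779, 336)
side
 ([0.5913, 0.2638, 0.0254], 0.0836, 362)
 ([0.5005, 0.2621, 0.0133], 0.0828, 240)
 ([0.4152, 0.2529, 0.0155], 0.0781, 307)
 ([0.5856, 0.3504, 0.0252], 0.0833, 427)
 ([0.4991, 0.3464, 0.0253], 0.0834, 444)
 ([0.4128, 0.3359, 0.0253], 0.0836, 449)
```

carry_out([
  [[0,0,-0.035,0,0,0,1],[0,0,-0.07,0,0,0,1],[0,0,-0.105,0,0,0,1],[0,0,-0.135,0,0,0,1],[0,0,-0.151,0,0,0,1]],
])

```text
time_s: 2.9
eef_pos: [0.5871, 0.2595, 0.0439]
eef_rot: [-0.0, 0.926, 0.377, -0.003]
wrist_force: [-1.0, 0.8, -1.0]
opening: 0.996
grasp_force: 0.0
```

carry_out([
  [[0,0,0,0,0,0,0.3],[0,0,0,0,0,0,0.3],[0,0,0,0,0,0,0.3],[0,0,0,0,0,0,0.3],[0,0,0,0,0,0,0.3]],
])

```text
time_s: 3.32
eef_pos: [0.5913, 0.2609, 0.0503]
eef_rot: [0.0, 0.926, 0.377, 0.002]
wrist_force: [-0.5, -0.2, -1.5]
opening: 0.619
grasp_force: 62.8
```

carry_out([
  [[0,0,0,0,0,0,0.3],[0,0,0,0,0,0,0.3],[0,0,0.01,0,0,0,0.3],[0,0,0.02,0,0,0,0.3],[0,0,0.04,0,0,0,0.3]],
])

```text
time_s: 3.73
eef_pos: [0.5883, 0.2603, 0.0871]
eef_rot: [-0.0, 0.926, 0.377, -0.002]
wrist_force: [0.1, -0.3, -1.3]
opening: 0.619
grasp_force: 63.0
```

carry_out([
  [[0,0,0.035,0,0,0,0.3],[0,0,0.07,0,0,0,0.3],[0.01,-0.03,0.09,0,0,0,0.3],[0.02,-0.065,0.1,0,0,0,0.3],[0.03,-0.1,0.1,0,0,0,0.3]],
])

```text
time_s: 4.15
eef_pos: [0.6222, 0.1607, 0.1937]
eef_rot: [0.001, 0.926, 0.378, 0.004]
wrist_force: [0.7, 0.4, -1.1]
opening: 0.616
grasp_force: 63.1
```

carry_out([
  [[0.007,-0.035,0,0,0,0,0.3],[0.013,-0.065,0,0,0,0,0.3],[0.018,-0.09,0,0,0,0,0.3],[0.019,-0.096,0,0,0,0,0.3],[0.019,-0.096,-0.02,0,0,0,0.3]],
])

```text
time_s: 4.57
eef_pos: [0.6423, 0.0621, 0.1735]
eef_rot: [0.002, 0.927, 0.376, 0.004]
wrist_force: [1.0, 0.8, -0.1]
opening: 0.62
grasp_force: 63.2
```

carry_out([
  [[0,0,-0.03,0,0,0,0.3],[0,0,-0.055,0,0,0,0.3],[0,0,-0.075,0,0,0,0.3],[0,0,-0.083,0,0,0,0.3],[0,0,-0.086,0,0,0,0.3]],
])

```text
time_s: 4.98
eef_pos: [0.6379, 0.0654, 0.0813]
eef_rot: [-0.001, 0.926, 0.378, -0.001]
wrist_force: [0.1, -0.5, -1.3]
opening: 0.616
grasp_force: 63.2
```

carry_out([
  [[0,0,-0.001,0,0,0,1],[0,0,-0.001,0,0,0,1],[0,0,-0.001,0,0,0,1],[0,0,-0.001,0,0,0,1],[0,0,0.02,0,0,0,1]],
])

```text
time_s: 5.4
eef_pos: [0.6365, 0.0648, 0.0993]
eef_rot: [-0.001, 0.926, 0.377, -0.003]
wrist_force: [-0.9, -0.7, -1.0]
opening: 1.001
grasp_force: 0.0
```

carry_out([
  [[0,0,0.035,0,0,0,1],[0,0,0.07,0,0,0,1],[0,0,0.1,0,0,0,1],[-0.006,0.03,0.1,0,0,0,1],[-0.013,0.07,0.1,0,0,0,1]],
])

```text
time_s: 5.82
eef_pos: [0.6289, 0.1326, 0.207]
eef_rot: [0.002, 0.927, 0.375, 0.004]
wrist_force: [0.3, 0.7, -1.4]
opening: 0.997
grasp_force: 0.0
```

carry_out([
  [[-0.007,0.035,0,0,0,0,1],[-0.014,0.075,0,0,0,0,1],[-0.022,0.115,0,0,0,0,1],[-0.03,0.155,0,0,0,0,1],[-0.037,0.192,0,0,0,0,1]],
])

```text
time_s: 6.23
eef_pos: [0.5884, 0.3291, 0.2036]
eef_rot: [-0.0, 0.926, 0.377, 0.001]
wrist_force: [1.1, 0.1, -0.7]
opening: 1.0
grasp_force: 0.0
```

```bash
cat > look.py <<'E'
from h import *
import sys
for n in("top","side"):
    c=camera(n);W=cloud(c); 
    if len(sys.argv)>1: save(c,n+sys.argv[1]+".png")
    print(n,"tray",*rims(c,W,.075,.095,(.2,.72,.2,.5)),"rack",*rims(c,W,.105,.13,(.48,.72,-.15,.15)),sep="\n ")
print(np.round(get_obs()["eef_pos"],4))
E
python3 look.py
```

```text
top
 tray
 ([0.5841, 0.3463, 0.0252], 0.0854, 238)
 ([0.4977, 0.3425, 0.0253], 0.0858, 222)
 ([0.5002, 0.2567, 0.0158], 0.0816, 179)
 ([0.4114, 0.3318, 0.0253], 0.0859, 233)
 ([0.414, 0.2483, 0.0151], 0.078, 335)
 rack
 ([0.6367, 0.065, 0.0253], 0.1174, 191)
side
 tray
 ([0.5008, 0.262, 0.0134], 0.0826, 236)
 ([0.4153, 0.2529, 0.0158], 0.078, 317)
 ([0.5857, 0.3504, 0.0253], 0.0837, 419)
 ([0.4991, 0.3465, 0.0253], 0.0837, 442)
 ([0.4127, 0.3359, 0.0253], 0.0835, 454)
 rack
 ([0.6387, 0.0685, 0.0255], 0.1137, 288)
[0.5871 0.3326 0.2034]
```

carry_out([
  [[-0.003,0.017,-0.02,0,0,0,1],[-0.003,0.017,-0.06,0,0,0,1],[-0.003,0.017,-0.1,0,0,0,1],[-0.003,0.017,-0.135,0,0,0,1],[-0.003,0.017,-0.153,0,0,0,1]],
])

```text
time_s: 6.75
eef_pos: [0.5834, 0.3422, 0.0447]
eef_rot: [0.0, 0.926, 0.377, -0.003]
wrist_force: [-1.5, -0.6, -0.3]
opening: 0.998
grasp_force: 0.0
```

carry_out([
  [[0,0,0,0,0,0,0.3],[0,0,0,0,0,0,0.3],[0,0,0,0,0,0,0.3],[0,0,0,0,0,0,0.3],[0,0,0,0,0,0,0.3]],
])

```text
time_s: 7.17
eef_pos: [0.5876, 0.3442, 0.0519]
eef_rot: [0.0, 0.926, 0.377, 0.002]
wrist_force: [-0.5, 0.2, -1.1]
opening: 0.622
grasp_force: 62.8
```

carry_out([
  [[0,0,0,0,0,0,0.3],[0,0,0.03,0,0,0,0.3],[0,0,0.07,0,0,0,0.3],[0,0,0.11,0,0,0,0.3],[0,0,0.15,0,0,0,0.3]],
])

```text
time_s: 7.58
eef_pos: [0.5856, 0.3436, 0.2014]
eef_rot: [-0.0, 0.926, 0.377, 0.0]
wrist_force: [0.0, 0.0, -0.8]
opening: 0.625
grasp_force: 63.5
```

carry_out([
  [[0.006,-0.03,0,0,0,0,0.3],[0.012,-0.07,0,0,0,0,0.3],[0.019,-0.11,0,0,0,0,0.3],[0.026,-0.15,0,0,0,0,0.3],[0.033,-0.19,0,0,0,0,0.3]],
])

```text
time_s: 8.0
eef_pos: [0.619, 0.1522, 0.2003]
eef_rot: [0.0, 0.926, 0.378, 0.001]
wrist_force: [0.3, -0.0, -2.2]
opening: 0.623
grasp_force: 63.4
```

carry_out([
  [[0.007,-0.04,0,0,0,0,0.3],[0.014,-0.08,0,0,0,0,0.3],[0.021,-0.12,0,0,0,0,0.3],[0.027,-0.155,0,0,0,0,0.3],[0.032,-0.179,0,0,0,0,0.3]],
])

```text
time_s: 8.42
eef_pos: [0.6513, -0.0291, 0.2001]
eef_rot: [0.001, 0.927, 0.376, 0.0]
wrist_force: [0.7, 0.7, -1.5]
opening: 0.626
grasp_force: 63.4
```

carry_out([
  [[0,0,0,0,0,0,0.3],[0,0,-0.03,0,0,0,0.3],[0,0,-0.06,0,0,0,0.3],[0,0,-0.08,0,0,0,0.3],[0,0,-0.08,0,0,0,0.3]],
])

```text
time_s: 8.83
eef_pos: [0.6474, -0.0241, 0.1142]
eef_rot: [-0.003, 0.926, 0.377, -0.004]
wrist_force: [-0.8, 0.1, -1.4]
opening: 0.625
grasp_force: 63.4
```

carry_out([
  [[0,0.003,-0.015,0,0,0,0.3],[0,0.003,-0.028,0,0,0,0.3],[0,0.003,-0.036,0,0,0,0.3],[0,0.003,-0.039,0,0,0,0.3],[0,0.003,-0.039,0,0,0,0.3]],
])

```text
time_s: 9.25
eef_pos: [0.6514, -0.0219, 0.0823]
eef_rot: [0.0, 0.926, 0.378, 0.0]
wrist_force: [-3.7, 2.0, 5.9]
opening: 0.621
grasp_force: 63.4
```

carry_out([
  [[0,0,-0.001,0,0,0,1],[0,0,-0.001,0,0,0,1],[0,0,-0.001,0,0,0,1],[0,0,-0.001,0,0,0,1],[0,0,0.02,0,0,0,1]],
])

```text
time_s: 9.67
eef_pos: [0.6478, -0.0218, 0.096]
eef_rot: [-0.002, 0.926, 0.377, -0.003]
wrist_force: [-1.5, 0.5, -0.4]
opening: 0.995
grasp_force: 0.0
```

carry_out([
  [[0,0,0.035,0,0,0,1],[0,0,0.07,0,0,0,1],[0,0,0.1,0,0,0,1],[-0.012,0.03,0.1,0,0,0,1],[-0.0265,0.0655,0.1,0,0,0,1]],
])

```text
time_s: 10.08
eef_pos: [0.6268, 0.0413, 0.2036]
eef_rot: [0.002, 0.927, 0.375, 0.003]
wrist_force: [-0.6, 0.7, -1.1]
opening: 0.999
grasp_force: 0.0
```

carry_out([
  [[-0.012,0.03,0,0,0,0,1],[-0.024,0.06,0,0,0,0,1],[-0.038,0.09,0,0,0,0,1],[-0.05,0.12,0,0,0,0,1],[-0.0625,0.15,0,0,0,0,1]],
])

```text
time_s: 10.5
eef_pos: [0.5612, 0.1945, 0.2004]
eef_rot: [0.0, 0.926, 0.377, 0.0]
wrist_force: [0.4, -0.3, -0.2]
opening: 1.002
grasp_force: 0.0
```

carry_out([
  [[-0.012,0.03,0,0,0,0,1],[-0.024,0.06,0,0,0,0,1],[-0.038,0.09,0,0,0,0,1],[-0.05,0.12,0,0,0,0,1],[-0.0625,0.15,0,0,0,0,1]],
])

```text
time_s: 10.92
eef_pos: [0.4987, 0.3446, 0.2004]
eef_rot: [0.0, 0.926, 0.377, 0.0]
wrist_force: [1.1, -0.1, -0.1]
opening: 0.998
grasp_force: 0.0
```

```bash
python3 look.py
```

```text
top
 tray
 ([0.7156, 0.4944, 0.0036], 0.0847, 30)
 ([0.4977, 0.3424, 0.0252], 0.0858, 225)
 ([0.4999, 0.2564, 0.0158], 0.0816, 185)
 ([0.4114, 0.3318, 0.0253], 0.0863, 227)
 ([0.414, 0.2485, 0.0151], 0.0778, 334)
 rack
 ([0.6513, -0.0204, 0.0252], 0.1171, 198)
 ([0.6366, 0.0651, 0.0253], 0.1171, 200)
side
 tray
 ([0.5004, 0.2622, 0.0134], 0.0822, 247)
 ([0.415, 0.2529, 0.0157], 0.0781, 310)
 ([0.4991, 0.3465, 0.0253], 0.0837, 443)
 ([0.4128, 0.3359, 0.0253], 0.0837, 451)
 rack
[0.4972 0.3471 0.2004]
```

carry_out([
  [[0,0,-0.02,0,0,0,1],[0,0,-0.06,0,0,0,1],[0,0,-0.1,0,0,0,1],[0,0,-0.135,0,0,0,1],[0,0,-0.152,0,0,0,1]],
])

```text
time_s: 11.43
eef_pos: [0.4968, 0.3412, 0.0433]
eef_rot: [0.0, 0.926, 0.377, -0.003]
wrist_force: [-1.4, -0.4, -0.7]
opening: 0.999
grasp_force: 0.0
```

carry_out([
  [[0,0,0,0,0,0,0.3],[0,0,0,0,0,0,0.3],[0,0,0,0,0,0,0.3],[0,0,0,0,0,0,0.3],[0,0,0,0,0,0,0.3]],
])

```text
time_s: 11.85
eef_pos: [0.5009, 0.3437, 0.0504]
eef_rot: [-0.0, 0.926, 0.377, 0.002]
wrist_force: [-0.3, 0.9, -2.3]
opening: 0.627
grasp_force: 63.0
```

carry_out([
  [[0,0,0,0,0,0,0.3],[0,0,0.03,0,0,0,0.3],[0,0,0.07,0,0,0,0.3],[0,0,0.11,0,0,0,0.3],[0,0,0.15,0,0,0,0.3]],
])

```text
time_s: 12.27
eef_pos: [0.4991, 0.3431, 0.2004]
eef_rot: [-0.0, 0.926, 0.377, 0.0]
wrist_force: [0.9, 1.2, -1.0]
opening: 0.627
grasp_force: 63.6
```

carry_out([
  [[0.006,-0.03,0,0,0,0,0.3],[0.012,-0.065,0,0,0,0,0.3],[0.018,-0.1,0,0,0,0,0.3],[0.024,-0.135,0,0,0,0,0.3],[0.031,-0.17,0,0,0,0,0.3]],
])

```text
time_s: 12.68
eef_pos: [0.5304, 0.1719, 0.1992]
eef_rot: [0.0, 0.926, 0.378, 0.001]
wrist_force: [0.3, -0.0, -1.4]
opening: 0.628
grasp_force: 63.6
```

carry_out([
  [[0.007,-0.035,0,0,0,0,0.3],[0.014,-0.07,0,0,0,0,0.3],[0.02,-0.1,0,0,0,0,0.3],[0.022,-0.1185,0,0,0,0,0.3],[0.022,-0.1185,-0.015,0,0,0,0.3]],
])

```text
time_s: 13.1
eef_pos: [0.5554, 0.0505, 0.187]
eef_rot: [0.002, 0.927, 0.376, 0.003]
wrist_force: [0.9, -0.1, -0.5]
opening: 0.627
grasp_force: 63.6
```

carry_out([
  [[0,0,-0.03,0,0,0,0.3],[0,0,-0.06,0,0,0,0.3],[0,0,-0.085,0,0,0,0.3],[0,0,-0.1,0,0,0,0.3],[0,0,-0.102,0,0,0,0.3]],
])

```text
time_s: 13.52
eef_pos: [0.5512, 0.055, 0.0799]
eef_rot: [-0.001, 0.926, 0.377, -0.001]
wrist_force: [0.5, -0.3, -0.8]
opening: 0.627
grasp_force: 65.5
```

carry_out([
  [[0,0,-0.001,0,0,0,1],[0,0,-0.001,0,0,0,1],[0,0,-0.001,0,0,0,1],[0,0,-0.001,0,0,0,1],[0,0,0.02,0,0,0,1]],
])

```text
time_s: 13.93
eef_pos: [0.5498, 0.0549, 0.0985]
eef_rot: [-0.001, 0.926, 0.377, -0.003]
wrist_force: [-1.5, 0.3, -0.3]
opening: 1.001
grasp_force: 0.0
```

carry_out([
  [[0,0,0.035,0,0,0,1],[0,0,0.07,0,0,0,1],[0,0,0.1,0,0,0,1],[-0.01,0.02,0.1,0,0,0,1],[-0.03,0.058,0.1,0,0,0,1]],
])

```text
time_s: 14.35
eef_pos: [0.5266, 0.1094, 0.2052]
eef_rot: [0.002, 0.927, 0.375, 0.004]
wrist_force: [-1.0, 0.9, -1.8]
opening: 1.0
grasp_force: 0.0
```

carry_out([
  [[-0.015,0.03,0,0,0,0,1],[-0.03,0.06,0,0,0,0,1],[-0.045,0.09,0,0,0,0,1],[-0.06,0.12,0,0,0,0,1],[-0.075,0.15,0,0,0,0,1]],
])

```text
time_s: 14.77
eef_pos: [0.4474, 0.2629, 0.2021]
eef_rot: [0.0, 0.926, 0.377, 0.001]
wrist_force: [0.5, 0.1, 1.0]
opening: 1.002
grasp_force: 0.0
```

carry_out([
  [[-0.015,0.03,0,0,0,0,1],[-0.03,0.06,0,0,0,0,1],[-0.035,0.07,0,0,0,0,1],[-0.035,0.07,0,0,0,0,1],[-0.035,0.07,0,0,0,0,1]],
])

```text
time_s: 15.18
eef_pos: [0.4131, 0.3317, 0.2016]
eef_rot: [0.0, 0.926, 0.378, 0.0]
wrist_force: [-0.2, -0.3, -0.4]
opening: 1.003
grasp_force: 0.0
```

```bash
python3 look.py
```

```text
top
 tray
 ([0.7165, 0.4944, 0.0036], 0.0852, 33)
 ([0.5001, 0.2564, 0.0158], 0.0815, 185)
 ([0.4114, 0.3318, 0.0252], 0.0861, 232)
 ([0.4139, 0.2486, 0.015], 0.0779, 334)
 rack
 ([0.6514, -0.0205, 0.0253], 0.1174, 193)
 ([0.6366, 0.065, 0.0253], 0.1175, 197)
 ([0.5498, 0.0537, 0.0253], 0.118, 171)
side
 tray
 ([0.5012, 0.2609, 0.0139], 0.0826, 234)
 ([0.4154, 0.2526, 0.0154], 0.0782, 302)
 ([0.4127, 0.3359, 0.0253], 0.0837, 443)
 rack
 ([0.6533, -0.0174, 0.0255], 0.1129, 259)
 ([0.6387, 0.0684, 0.0253], 0.1134, 287)
 ([0.5518, 0.0571, 0.0255], 0.1134, 172)
[0.4138 0.3307 0.2015]
```

carry_out([
  [[-0.001,0.002,-0.02,0,0,0,1],[-0.001,0.002,-0.06,0,0,0,1],[-0.001,0.002,-0.1,0,0,0,1],[-0.001,0.002,-0.135,0,0,0,1],[-0.001,0.002,-0.153,0,0,0,1]],
])

```text
time_s: 15.7
eef_pos: [0.4105, 0.3308, 0.0441]
eef_rot: [0.0, 0.927, 0.376, -0.003]
wrist_force: [-0.7, -0.6, -0.3]
opening: 1.001
grasp_force: 0.0
```

carry_out([
  [[0,0,0,0,0,0,0.3],[0,0,0,0,0,0,0.3],[0,0,0,0,0,0,0.3],[0,0,0,0,0,0,0.3],[0,0,0,0,0,0,0.3]],
])

```text
time_s: 16.12
eef_pos: [0.4136, 0.334, 0.0502]
eef_rot: [-0.0, 0.926, 0.377, 0.002]
wrist_force: [0.1, -0.2, -1.1]
opening: 0.625
grasp_force: 63.0
```

carry_out([
  [[0,0,0,0,0,0,0.3],[0,0,0.03,0,0,0,0.3],[0,0,0.07,0,0,0,0.3],[0,0,0.11,0,0,0,0.3],[0,0,0.15,0,0,0,0.3]],
])

```text
time_s: 16.53
eef_pos: [0.4116, 0.3335, 0.2004]
eef_rot: [-0.0, 0.926, 0.377, 0.0]
wrist_force: [1.5, 0.5, -1.2]
opening: 0.627
grasp_force: 63.8
```

carry_out([
  [[0.012,-0.03,0,0,0,0,0.3],[0.026,-0.065,0,0,0,0,0.3],[0.04,-0.1,0,0,0,0,0.3],[0.054,-0.135,0,0,0,0,0.3],[0.07,-0.17,0,0,0,0,0.3]],
])

```text
time_s: 16.95
eef_pos: [0.4822, 0.1623, 0.1992]
eef_rot: [0.0, 0.926, 0.378, 0.001]
wrist_force: [0.3, 0.5, -1.7]
opening: 0.63
grasp_force: 63.8
```

carry_out([
  [[0.014,-0.035,0,0,0,0,0.3],[0.028,-0.07,0,0,0,0,0.3],[0.044,-0.105,0,0,0,0,0.3],[0.058,-0.14,0,0,0,0,0.3],[0.072,-0.17,0,0,0,0,0.3]],
])

```text
time_s: 17.37
eef_pos: [0.5547, -0.0088, 0.1991]
eef_rot: [0.001, 0.926, 0.377, 0.0]
wrist_force: [0.5, 1.0, -1.0]
opening: 0.628
grasp_force: 63.8
```

carry_out([
  [[0.0085,-0.0255,0,0,0,0,0.3],[0.0085,-0.0255,-0.03,0,0,0,0.3],[0.0085,-0.0255,-0.065,0,0,0,0.3],[0.0085,-0.0255,-0.09,0,0,0,0.3],[0.0085,-0.0255,-0.1,0,0,0,0.3]],
])

```text
time_s: 17.78
eef_pos: [0.5599, -0.0315, 0.0947]
eef_rot: [-0.002, 0.926, 0.377, -0.002]
wrist_force: [-0.5, 0.4, -1.7]
opening: 0.624
grasp_force: 63.7
```

carry_out([
  [[0.001,0,-0.01,0,0,0,0.3],[0.001,0,-0.018,0,0,0,0.3],[0.001,0,-0.02,0,0,0,0.3],[0.001,0,-0.02,0,0,0,0.3],[0.001,0,-0.02,0,0,0,1]],
])

```text
time_s: 18.2
eef_pos: [0.5652, -0.032, 0.0802]
eef_rot: [0.001, 0.926, 0.378, 0.002]
wrist_force: [-0.9, -0.0, 0.3]
opening: 0.751
grasp_force: 0.0
```

carry_out([
  [[0,0,0,0,0,0,1],[0,0,0,0,0,0,1],[0,0,0.02,0,0,0,1],[0,0,0.06,0,0,0,1],[0,0,0.1,0,0,0,1]],
])

```text
time_s: 18.62
eef_pos: [0.5623, -0.0316, 0.178]
eef_rot: [-0.001, 0.926, 0.377, -0.002]
wrist_force: [1.8, -0.1, 0.9]
opening: 1.0
grasp_force: 0.0
```

carry_out([
  [[0,0,0.04,0,0,0,0.8],[0.005,-0.03,0.06,0,0,-0.085,0.5],[0.01,-0.06,0.06,0,0,-0.17,0.5],[0.016,-0.09,0.06,0,0,-0.26,0.5],[0.022,-0.12,0.06,0,0,-0.34,0.5]],
])

```text
time_s: 19.03
eef_pos: [0.5862, -0.1532, 0.2398]
eef_rot: [0.001, 0.977, 0.213, 0.001]
wrist_force: [2.0, -0.1, -0.1]
opening: 0.498
grasp_force: 0.0
```

carry_out([
  [[0.005,-0.03,0,0,0,-0.085,0.5],[0.01,-0.06,0,0,0,-0.17,0.5],[0.016,-0.09,0,0,0,-0.26,0.5],[0.02,-0.12,0,0,0,-0.337,0.5],[0.02,-0.12,0,0,0,-0.337,0.5]],
])

```text
time_s: 19.45
eef_pos: [0.6055, -0.2778, 0.2382]
eef_rot: [0.001, 0.999, 0.044, 0.0]
wrist_force: [0.8, 0.2, 0.2]
opening: 0.499
grasp_force: 0.0
```

```bash
cat > pad.py <<'E'
from h import *
# dark handle slices: shaft axis from top and side clouds, per camera
for n in("top","side"):
    c=camera(n);W=cloud(c);z=W[...,2];px=c["pixels"].max(-1)
    m=(z>.112)&(z<.2)&(px<70)&(W[...,0]>.35)&(W[...,0]<.66)&(W[...,1]<-.27)&(W[...,1]>-.36)
    for k in comps(m,8):
        q=W[k]; s=[np.round((q[(q[:,2]>a)&(q[:,2]<b)].mean(0)*1000),0).tolist() for a,b in((.112,.14),(.14,.165),(.165,.185))]; print(n,s,k.sum())
print(np.round(get_obs()["eef_pos"],4),get_obs()["opening"])
E
python3 pad.py; python3 look.py 1 | grep -A5 rack
```

```text
side [[611.0, -300.0, 129.0], [612.0, -300.0, 152.0], [613.0, -301.0, 172.0]] 104
side [[559.0, -308.0, 129.0], [560.0, -308.0, 152.0], [558.0, -309.0, 172.0]] 101
side [[456.0, -319.0, 129.0], [456.0, -318.0, 152.0], [456.0, -320.0, 172.0]] 105
side [[404.0, -325.0, 129.0], [403.0, -325.0, 153.0], [403.0, -326.0, 173.0]] 112
[ 0.6054 -0.2732  0.238 ] 0.5051702265528311
 rack
 ([0.6514, -0.0205, 0.0252], 0.1172, 195)
 ([0.6367, 0.065, 0.0253], 0.1173, 192)
 ([0.563, -0.0328, 0.0252], 0.1177, 171)
 ([0.5498, 0.0537, 0.0253], 0.1177, 180)
side
--
 rack
 ([0.6537, -0.0175, 0.0254], 0.1132, 260)
 ([0.5651, -0.0296, 0.0253], 0.1136, 258)
 ([0.6387, 0.0683, 0.0255], 0.1135, 281)
 ([0.5517, 0.0571, 0.0251], 0.1132, 285)
[ 0.6055 -0.2712  0.2382]
```

carry_out([
  [[0.007,-0.035,0,0,0,0,0.5],[0.007,-0.035,-0.03,0,0,0,0.5],[0.007,-0.035,-0.065,0,0,0,0.5],[0.007,-0.035,-0.095,0,0,0,0.5],[0.007,-0.035,-0.108,0,0,0,0.5]],
])

```text
time_s: 20.07
eef_pos: [0.6105, -0.3039, 0.1255]
eef_rot: [-0.002, 0.999, 0.049, -0.003]
wrist_force: [0.0, 0.6, -1.2]
opening: 0.499
grasp_force: 0.0
```

carry_out([
  [[0,0,0,0,0,0,0.5],[0,0,0,0,0,0,0],[0,0,0,0,0,0,0],[0,0,0,0,0,0,0],[0,0,0,0,0,0,0]],
])

```text
time_s: 20.48
eef_pos: [0.614, -0.3076, 0.1332]
eef_rot: [0.001, 0.999, 0.049, 0.002]
wrist_force: [-0.7, 0.6, 4.2]
opening: 0.146
grasp_force: 58.6
```

carry_out([
  [[0,0,0,0,0,0,0],[0,0,0.03,0,0,0,0],[0,0,0.07,0,0,0,0],[0,0,0.11,0,0,0,0],[0,0,0.15,0,0,0,0]],
])

```text
time_s: 20.9
eef_pos: [0.6122, -0.3068, 0.2823]
eef_rot: [-0.0, 0.999, 0.048, -0.0]
wrist_force: [0.5, 0.1, -0.0]
opening: 0.147
grasp_force: 58.5
```

```bash
cat > foot.py <<'E'
from h import *
p=np.array(get_obs()["eef_pos"])
for n in("side","top"):
    c=camera(n);W=cloud(c);d=W-p
    if n=="side": save(c,"grip.png")
    m=(np.hypot(d[...,0],d[...,1])<.035)&(d[...,2]<-.01)&(d[...,2]>-.14)&(W[...,2]>.13)
    q=W[m]-p
    for a,b in((-.13,-.10),(-.1,-.07),(-.07,-.04),(-.04,-.01)):
        s=q[(q[:,2]>a)&(q[:,2]<b)]; print(n,len(s),np.round(s.mean(0)*1000,1) if len(s) else "")
    if len(q): print("lowest",q[:,2].min())
print(p.round(4),get_obs()["opening"])
E
python3 foot.py
```

```text
side 57 [  -1.7    3.6 -111.6]
side 50 [ -2.    3.8 -86.1]
side 30 [ -2.2   3.7 -54.1]
side 36 [ -1.2   4.6 -24. ]
lowest -0.12531468837359577
top 27 [   0.6   -1.8 -105.8]
top 69 [  0.1  -1.8 -83.2]
top 42 [ -0.3  -1.3 -55.1]
top 41 [ -0.6  -0.9 -24.7]
lowest -0.11178485375855268
[ 0.6122 -0.3068  0.2823] 0.14835508318846144
```

carry_out([
  [[0.002,0.025,0,0,0,0,0],[0.005,0.06,0,0,0,0,0],[0.007,0.098,0,0,0,0,0],[0.01,0.136,0,0,0,0,0],[0.012,0.174,0,0,0,0,0]],
])

```text
time_s: 21.42
eef_pos: [0.6244, -0.1316, 0.2806]
eef_rot: [0.0, 0.999, 0.048, 0.0]
wrist_force: [1.5, 0.0, -0.9]
opening: 0.147
grasp_force: 58.5
```

carry_out([
  [[0.003,0.038,0,0,0,0,0],[0.006,0.076,0,0,0,0,0],[0.009,0.114,0,0,0,0,0],[0.011,0.15,0,0,0,0,0],[0.0125,0.18,0,0,0,0,0]],
])

```text
time_s: 21.83
eef_pos: [0.6369, 0.0497, 0.2808]
eef_rot: [-0.0, 0.999, 0.049, 0.0]
wrist_force: [0.3, 0.1, -0.1]
opening: 0.148
grasp_force: 58.5
```

carry_out([
  [[0.001,0.02,0,0,0,0,0],[0.001,0.02,0,0,0,0,0],[0.001,0.02,-0.02,0,0,0,0],[0.001,0.02,-0.045,0,0,0,0],[0.001,0.02,-0.07,0,0,0,0]],
])

```text
time_s: 22.25
eef_pos: [0.6387, 0.0664, 0.2107]
eef_rot: [0.0, 0.999, 0.048, 0.001]
wrist_force: [0.0, -0.4, 0.1]
opening: 0.144
grasp_force: 58.5
```

carry_out([
  [[0,0,-0.02,0,0,0,0],[0,0,-0.035,0,0,0,0],[0,0,-0.043,0,0,0,0],[0,0,-0.044,0,0,0,0],[0,0,-0.044,0,0,0,0]],
])

```text
time_s: 22.67
eef_pos: [0.6385, 0.0663, 0.1668]
eef_rot: [0.0, 0.999, 0.048, 0.0]
wrist_force: [-0.1, 0.5, -0.8]
opening: 0.145
grasp_force: 58.5
```

carry_out([
  [[0,0,0,0,0,0,0.5],[0,0,0,0,0,0,0.5],[0,0,0,0,0,0,0.5],[0,0,0.02,0,0,0,0.5],[0,0,0.045,0,0,0,0.5]],
])

```text
time_s: 23.08
eef_pos: [0.6363, 0.0671, 0.2092]
eef_rot: [-0.0, 0.999, 0.048, -0.003]
wrist_force: [0.9, 0.5, -0.6]
opening: 0.499
grasp_force: 0.0
```

carry_out([
  [[0,0,0.035,0,0,0,0.5],[0,0,0.06,0,0,0,0.5],[-0.004,-0.02,0.065,0,0,0,0.5],[-0.01,-0.05,0.065,0,0,0,0.5],[-0.018,-0.085,0.065,0,0,0,0.5]],
])

```text
time_s: 23.5
eef_pos: [0.6205, -0.0174, 0.2779]
eef_rot: [0.0, 0.999, 0.05, 0.001]
wrist_force: [0.2, -1.1, -0.1]
opening: 0.5
grasp_force: 0.0
```

carry_out([
  [[-0.008,-0.037,0,0,0,0,0.5],[-0.015,-0.074,0,0,0,0,0.5],[-0.023,-0.111,0,0,0,0,0.5],[-0.03,-0.148,0,0,0,0,0.5],[-0.038,-0.185,0,0,0,0,0.5]],
])

```text
time_s: 23.92
eef_pos: [0.5816, -0.2046, 0.2768]
eef_rot: [0.0, 0.999, 0.049, 0.0]
wrist_force: [0.2, 0.4, -0.2]
opening: 0.501
grasp_force: 0.0
```

carry_out([
  [[-0.007,-0.035,0,0,0,0,0.5],[-0.014,-0.07,0,0,0,0,0.5],[-0.019,-0.1,0,0,0,0,0.5],[-0.0225,-0.11,0,0,0,0,0.5],[-0.0225,-0.11,-0.03,0,0,0,0.5]],
])

```text
time_s: 24.33
eef_pos: [0.5613, -0.3183, 0.2529]
eef_rot: [0.004, 0.999, 0.047, 0.004]
wrist_force: [0.4, 1.0, 1.6]
opening: 0.504
grasp_force: 0.0
```

Run:
```python
from h import *
im=[]
for n in("top","side"):
    c=camera(n); im.append(c["pixels"][:,:,::-1])
cv2.imwrite("pics/p1.png",np.hstack([cv2.resize(im[0],(400,300)),cv2.resize(im[1],(400,300))]))
print(np.round(get_obs()["eef_pos"],4))
```

```text
[ 0.5574 -0.3118  0.2419]
```

View pics/p1.png

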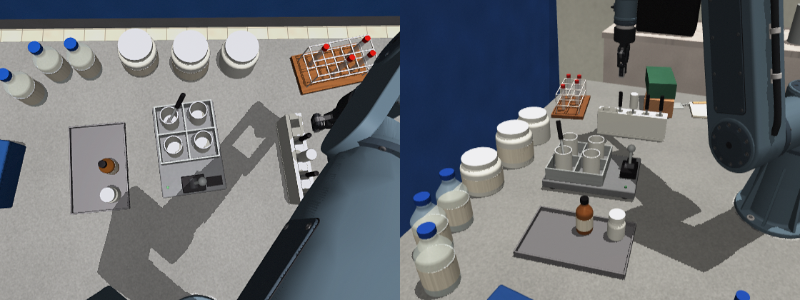

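The left half (top view) shows the first paddle leaning in the far-left beaker, handle near (180,100), with all four beakers in the rack. The right half (side view) shows its handle at (560,130) and the gripper above the holder.

carry_out([
  [[0,0,0,0,0,0,0.5],[0,0,-0.03,0,0,0,0.5],[0,0,-0.065,0,0,0,0.5],[0,0,-0.1,0,0,0,0.5],[0,0,-0.116,0,0,0,0.5]],
])

```text
time_s: 24.85
eef_pos: [0.5587, -0.3105, 0.1272]
eef_rot: [-0.002, 0.999, 0.049, -0.002]
wrist_force: [-0.8, 1.1, 0.2]
opening: 0.503
grasp_force: 0.0
```

carry_out([
  [[0,0,0,0,0,0,0.5],[0,0,0,0,0,0,0],[0,0,0,0,0,0,0],[0,0,0,0,0,0,0],[0,0,0,0,0,0,0]],
])

```text
time_s: 25.27
eef_pos: [0.5611, -0.3138, 0.1332]
eef_rot: [0.002, 0.999, 0.049, 0.002]
wrist_force: [0.5, -0.8, 4.5]
opening: 0.146
grasp_force: 58.4
```

carry_out([
  [[0,0,0,0,0,0,0],[0,0,0.03,0,0,0,0],[0,0,0.07,0,0,0,0],[0,0,0.11,0,0,0,0],[0,0,0.15,0,0,0,0]],
])

```text
time_s: 25.68
eef_pos: [0.5593, -0.3127, 0.2824]
eef_rot: [-0.0, 0.999, 0.048, -0.0]
wrist_force: [0.1, -0.5, -0.1]
opening: 0.149
grasp_force: 58.4
```

```bash
python3 foot.py; python3 look.py | grep -A5 rack
```

```text
side 51 [  -1.6    2.9 -111.7]
side 48 [ -1.9   3.6 -86.8]
side 32 [ -2.    3.1 -55. ]
side 38 [ -1.8   4.6 -23.2]
lowest -0.12569708977797017
top 22 [   0.5   -2.1 -105.8]
top 58 [ -0.3  -1.9 -83.1]
top 38 [  0.   -1.6 -55.1]
top 38 [ -0.5  -1.  -25.1]
lowest -0.11089418837147841
[ 0.5593 -0.3127  0.2824] 0.14516981231700352
 rack
 ([0.6514, -0.0205, 0.0252], 0.1171, 196)
 ([0.6366, 0.0664, 0.0244], 0.1172, 219)
 ([0.5629, -0.0327, 0.0252], 0.1178, 178)
 ([0.5499, 0.0538, 0.0253], 0.1179, 177)
side
--
 rack
 ([0.646, 0.0262, 0.0503], 0.1135, 555)
 ([0.565, -0.0298, 0.0253], 0.1133, 258)
 ([0.5518, 0.0572, 0.0252], 0.1134, 284)
[ 0.5602 -0.3135  0.2828]
```

carry_out([
  [[-0.001,0.025,0,0,0,0,0],[-0.002,0.06,0,0,0,0,0],[-0.003,0.098,0,0,0,0,0],[-0.004,0.136,0,0,0,0,0],[-0.005,0.174,0,0,0,0,0]],
])

```text
time_s: 26.3
eef_pos: [0.5531, -0.1371, 0.2779]
eef_rot: [-0.001, 0.999, 0.048, -0.002]
wrist_force: [1.2, 0.4, -0.6]
opening: 0.147
grasp_force: 58.6
```

carry_out([
  [[-0.001,0.038,0,0,0,0,0],[-0.002,0.076,0,0,0,0,0],[-0.003,0.114,0,0,0,0,0],[-0.004,0.15,0,0,0,0,0],[-0.004,0.178,0,0,0,0,0]],
])

```text
time_s: 26.72
eef_pos: [0.5488, 0.0419, 0.2782]
eef_rot: [-0.001, 0.999, 0.049, -0.002]
wrist_force: [0.3, -0.6, 0.4]
opening: 0.144
grasp_force: 58.6
```

carry_out([
  [[0,0.017,0,0,0,0,0],[0,0.017,0,0,0,0,0],[0,0.017,-0.02,0,0,0,0],[0,0.017,-0.045,0,0,0,0],[0,0.017,-0.07,0,0,0,0]],
])

```text
time_s: 27.13
eef_pos: [0.5501, 0.0555, 0.2085]
eef_rot: [0.0, 0.999, 0.048, -0.0]
wrist_force: [1.1, 0.5, -0.8]
opening: 0.144
grasp_force: 58.6
```

carry_out([
  [[0,0,-0.02,0,0,0,0],[0,0,-0.035,0,0,0,0],[0,0,-0.043,0,0,0,0],[0,0,-0.044,0,0,0,0],[0,0,-0.044,0,0,0,0]],
])

```text
time_s: 27.55
eef_pos: [0.55, 0.0552, 0.1661]
eef_rot: [0.0, 0.999, 0.048, -0.001]
wrist_force: [-2.3, 0.5, 4.8]
opening: 0.147
grasp_force: 59.2
```

carry_out([
  [[0,0,0,0,0,0,0.5],[0,0,0,0,0,0,0.5],[0,0,0,0,0,0,0.5],[0,0,0.02,0,0,0,0.5],[0,0,0.045,0,0,0,0.5]],
])

```text
time_s: 27.97
eef_pos: [0.5486, 0.056, 0.209]
eef_rot: [-0.0, 0.999, 0.048, -0.003]
wrist_force: [-0.0, -0.6, 0.2]
opening: 0.501
grasp_force: 0.0
```

carry_out([
  [[0,0,0.035,0,0,0,0.5],[0,0,0.06,0,0,0,0.5],[-0.005,-0.02,0.065,0,0,0,0.5],[-0.012,-0.05,0.065,0,0,0,0.5],[-0.021,-0.085,0.065,0,0,0,0.5]],
])

```text
time_s: 28.38
eef_pos: [0.5298, -0.0289, 0.2771]
eef_rot: [0.0, 0.999, 0.05, 0.001]
wrist_force: [0.2, -0.9, 0.5]
opening: 0.502
grasp_force: 0.0
```

carry_out([
  [[-0.009,-0.036,0,0,0,0,0.5],[-0.018,-0.072,0,0,0,0,0.5],[-0.027,-0.108,0,0,0,0,0.5],[-0.036,-0.144,0,0,0,0,0.5],[-0.045,-0.18,0,0,0,0,0.5]],
])

```text
time_s: 28.8
eef_pos: [0.4836, -0.2106, 0.2761]
eef_rot: [-0.0, 0.999, 0.048, -0.0]
wrist_force: [0.9, 0.3, 0.3]
opening: 0.496
grasp_force: 0.0
```

carry_out([
  [[-0.009,-0.035,0,0,0,0,0.5],[-0.018,-0.07,0,0,0,0,0.5],[-0.025,-0.1,0,0,0,0,0.5],[-0.028,-0.1145,0,0,0,0,0.5],[-0.028,-0.1145,-0.03,0,0,0,0.5]],
])

```text
time_s: 29.22
eef_pos: [0.4579, -0.3293, 0.2516]
eef_rot: [0.005, 0.999, 0.046, 0.003]
wrist_force: [-0.3, -0.1, 0.5]
opening: 0.502
grasp_force: 0.0
```

```bash
cat > view.py <<'E'
from h import *
import sys
im=[]
for n in("top","side"):
    c=camera(n); p=c["pixels"][:,:,::-1]; im.append(p[120:290,190:390] if n=="top" else p[120:290,180:380])
cv2.imwrite("pics/"+sys.argv[1],np.hstack([cv2.resize(i,(400,340)) for i in im]))
print(np.round(get_obs()["eef_pos"],4))
E
python3 view.py p2.png;python3 pad.py
```

```text
[ 0.4545 -0.322   0.2419]
top [[510.0, -303.0, 130.0], [511.0, -302.0, 153.0], [511.0, -302.0, 171.0]] 66
top [[454.0, -320.0, 130.0], [455.0, -319.0, 154.0], [455.0, -320.0, 174.0]] 94
top [[403.0, -326.0, 129.0], [403.0, -326.0, 152.0], [402.0, -329.0, 174.0]] 121
side [[456.0, -319.0, 129.0], [456.0, -318.0, 152.0], [456.0, -319.0, 172.0]] 104
side [[404.0, -325.0, 129.0], [404.0, -325.0, 152.0], [404.0, -327.0, 172.0]] 111
[ 0.4562 -0.3222  0.2455] 0.49934881943983056
```

View pics/p2.png

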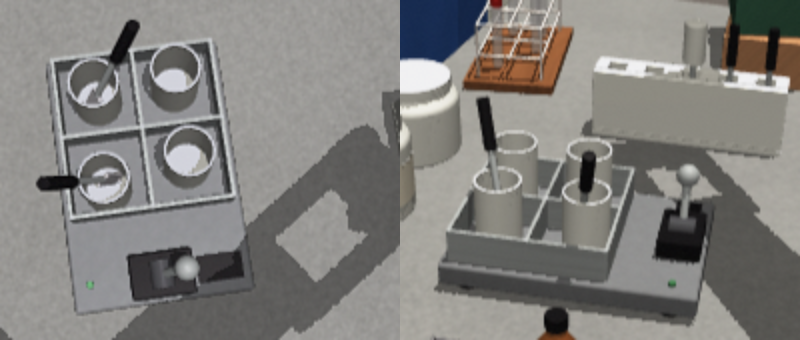

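The left half shows paddle 1's handle at (125,40) leaning over the far wall and paddle 2's handle at (57,183) leaning left, both with their feet in their beakers. The right half shows the brush and the two remaining paddles in the holder.

carry_out([
  [[0,0,0,0,0,0,0.5],[0,0,-0.03,0,0,0,0.5],[0,0,-0.065,0,0,0,0.5],[0,0,-0.1,0,0,0,0.5],[0,0,-0.116,0,0,0,0.5]],
])

```text
time_s: 29.83
eef_pos: [0.4559, -0.3213, 0.1275]
eef_rot: [-0.001, 0.999, 0.049, -0.001]
wrist_force: [-0.7, 0.6, -0.4]
opening: 0.506
grasp_force: 0.0
```

carry_out([
  [[0,0,0,0,0,0,0.5],[0,0,0,0,0,0,0],[0,0,0,0,0,0,0],[0,0,0,0,0,0,0],[0,0,0,0,0,0,0]],
])

```text
time_s: 30.25
eef_pos: [0.4579, -0.3245, 0.1328]
eef_rot: [0.002, 0.999, 0.049, 0.001]
wrist_force: [0.7, 0.3, 4.1]
opening: 0.143
grasp_force: 58.5
```

carry_out([
  [[0,0,0,0,0,0,0],[0,0,0.03,0,0,0,0],[0,0,0.07,0,0,0,0],[0,0,0.11,0,0,0,0],[0,0,0.15,0,0,0,0]],
])

```text
time_s: 30.67
eef_pos: [0.4562, -0.3231, 0.2824]
eef_rot: [0.0, 0.999, 0.048, -0.0]
wrist_force: [0.9, -0.1, -0.7]
opening: 0.149
grasp_force: 58.6
```

```bash
python3 foot.py; python3 look.py | grep -A5 rack
python3 - <<'E'
from h import *
for n in ("top","side"):
    c=camera(n);W=cloud(c);z=W[...,2];m=(z>.14)&(z<.24)&(c["pixels"].max(-1)<70)&(W[...,0]>.48)&(W[...,0]<.76)&(W[...,1]>-.1)&(W[...,1]<.2)
    for k in comps(m,8):
        q=W[k]; i=q[:,2].argsort(); print(n,len(q),q[i[:8]].mean(0).round(3),q[i[-8:]].mean(0).round(3))
E
```

```text
side 27 [  -2.1    5.1 -111.9]
side 34 [ -1.8   4.1 -84.7]
side 33 [ -1.8   3.9 -54.2]
side 37 [ -1.6   4.3 -23.2]
lowest -0.12587242021319345
top 16 [   1.2   -1.3 -106.4]
top 39 [ -0.7   0.5 -82.5]
top 39 [  0.1  -1.8 -54.9]
top 27 [  0.   -1.4 -29.5]
lowest -0.1120361434217847
[ 0.4562 -0.3231  0.2824] 0.1454004412706353
 rack
 ([0.6514, -0.0205, 0.0252], 0.1173, 190)
 ([0.6366, 0.0663, 0.0244], 0.1172, 221)
 ([0.563, -0.0328, 0.0252], 0.1179, 173)
 ([0.5375, 0.0543, 0.0244], 0.1182, 188)
side
--
 rack
 ([0.6467, 0.0261, 0.0498], 0.1135, 546)
 ([0.5651, -0.0296, 0.0254], 0.1132, 222)
 ([0.5392, 0.0589, 0.0254], 0.114, 277)
[ 0.4571 -0.3241  0.2824]
top 156 [0.651 0.041 0.144] [0.668 0.022 0.196]
top 128 [0.527 0.082 0.147] [0.521 0.102 0.197]
side 157 [0.657 0.046 0.145] [0.67  0.029 0.195]
side 133 [0.53  0.094 0.144] [0.523 0.106 0.197]
```

carry_out([
  [[0.015,0.022,0,0,0,0,0],[0.035,0.052,0,0,0,0,0],[0.055,0.083,0,0,0,0,0],[0.075,0.114,0,0,0,0,0],[0.095,0.145,0,0,0,0,0]],
])

```text
time_s: 31.38
eef_pos: [0.5513, -0.1766, 0.278]
eef_rot: [-0.001, 0.999, 0.048, -0.002]
wrist_force: [1.1, -0.8, -0.4]
opening: 0.15
grasp_force: 58.6
```

carry_out([
  [[0.02,0.03,0,0,0,0,0],[0.04,0.06,0,0,0,0,0],[0.06,0.09,0,0,0,0,0],[0.08,0.12,0,0,0,0,0],[0.095,0.142,0,0,0,0,0]],
])

```text
time_s: 31.8
eef_pos: [0.6466, -0.0334, 0.2776]
eef_rot: [-0.001, 0.999, 0.049, -0.002]
wrist_force: [1.0, -0.7, -0.5]
opening: 0.147
grasp_force: 58.6
```

carry_out([
  [[0.006,0.0125,0,0,0,0,0],[0.006,0.0125,0,0,0,0,0],[0.006,0.0125,-0.02,0,0,0,0],[0.006,0.0125,-0.045,0,0,0,0],[0.006,0.0125,-0.07,0,0,0,0]],
])

```text
time_s: 32.22
eef_pos: [0.6519, -0.0253, 0.2091]
eef_rot: [0.0, 0.999, 0.048, -0.0]
wrist_force: [0.5, -0.7, -0.2]
opening: 0.143
grasp_force: 58.6
```

carry_out([
  [[0,0,-0.02,0,0,0,0],[0,0,-0.035,0,0,0,0],[0,0,-0.042,0,0,0,0],[0,0,-0.043,0,0,0,0],[0,0,-0.043,0,0,0,0]],
])

```text
time_s: 32.63
eef_pos: [0.6519, -0.0251, 0.1668]
eef_rot: [0.0, 0.999, 0.048, -0.001]
wrist_force: [0.4, -0.7, -0.3]
opening: 0.146
grasp_force: 58.4
```

carry_out([
  [[0,0,0,0,0,0,0.3],[0,0,0,0,0,0,0.3],[0,0,0,0,0,0,0.3],[0,0,0.02,0,0,0,0.3],[0,0,0.045,0,0,0,0.3]],
])

```text
time_s: 33.05
eef_pos: [0.6508, -0.0237, 0.2102]
eef_rot: [-0.001, 0.999, 0.048, -0.003]
wrist_force: [-0.3, 0.4, -0.1]
opening: 0.297
grasp_force: 0.0
```

carry_out([
  [[0,0,0.035,0,0,0,0.3],[0,0,0.06,0,0,0,0.3],[-0.012,-0.015,0.065,0,0,0,0.5],[-0.032,-0.04,0.065,0,0,0,0.5],[-0.056,-0.07,0.065,0,0,0,0.5]],
])

```text
time_s: 33.47
eef_pos: [0.597, -0.0935, 0.2787]
eef_rot: [0.0, 0.999, 0.05, 0.001]
wrist_force: [-0.2, -1.8, 0.6]
opening: 0.5
grasp_force: 0.0
```

carry_out([
  [[-0.022,-0.027,0,0,0,0,0.5],[-0.045,-0.055,0,0,0,0,0.5],[-0.068,-0.083,0,0,0,0,0.5],[-0.09,-0.11,0,0,0,0,0.5],[-0.112,-0.137,0,0,0,0,0.5]],
])

```text
time_s: 33.88
eef_pos: [0.4833, -0.232, 0.2778]
eef_rot: [0.0, 0.999, 0.049, 0.0]
wrist_force: [0.6, -1.4, -0.5]
opening: 0.498
grasp_force: 0.0
```

carry_out([
  [[-0.022,-0.027,0,0,0,0,0.5],[-0.045,-0.055,0,0,0,0,0.5],[-0.068,-0.083,0,0,0,0,0.5],[-0.0805,-0.0985,0,0,0,0,0.5],[-0.0805,-0.0985,-0.03,0,0,0,0.5]],
])

```text
time_s: 34.3
eef_pos: [0.4039, -0.3356, 0.2534]
eef_rot: [0.006, 0.999, 0.046, 0.003]
wrist_force: [0.7, -1.2, 1.6]
opening: 0.504
grasp_force: 0.0
```

carry_out([
  [[0,0,0,0,0,0,0.5],[0,0,-0.03,0,0,0,0.5],[0,0,-0.065,0,0,0,0.5],[0,0,-0.1,0,0,0,0.5],[0,0,-0.116,0,0,0,0.5]],
])

```text
time_s: 34.72
eef_pos: [0.4029, -0.3268, 0.1278]
eef_rot: [-0.002, 0.999, 0.049, -0.002]
wrist_force: [-0.7, 0.1, -0.8]
opening: 0.505
grasp_force: 0.0
```

carry_out([
  [[0,0,0,0,0,0,0.5],[0,0,0,0,0,0,0],[0,0,0,0,0,0,0],[0,0,0,0,0,0,0],[0,0,0,0,0,0,0]],
])

```text
time_s: 35.13
eef_pos: [0.4052, -0.3305, 0.1335]
eef_rot: [0.002, 0.999, 0.049, 0.001]
wrist_force: [0.1, -0.3, 3.0]
opening: 0.144
grasp_force: 58.4
```

carry_out([
  [[0,0,0,0,0,0,0],[0,0,0.03,0,0,0,0],[0,0,0.07,0,0,0,0],[0,0,0.11,0,0,0,0],[0,0,0.15,0,0,0,0]],
])

```text
time_s: 35.55
eef_pos: [0.4037, -0.329, 0.2833]
eef_rot: [-0.0, 0.999, 0.048, -0.0]
wrist_force: [0.1, -0.9, -0.5]
opening: 0.146
grasp_force: 58.5
```

```bash
python3 foot.py; python3 look.py | grep -A5 rack; python3 view.py p3.png
python3 - <<'E'
from h import *
for n in ("top","side"):
    c=camera(n);W=cloud(c);z=W[...,2];m=(z>.14)&(z<.24)&(c["pixels"].max(-1)<70)&(W[...,0]>.48)&(W[...,0]<.76)&(W[...,1]>-.12)&(W[...,1]<.2)
    for k in comps(m,8):
        q=W[k]; i=q[:,2].argsort(); print(n,len(q),q[i[:8]].mean(0).round(3),q[i[-8:]].mean(0).round(3))
E
```

```text
side 35 [  -1.9    4.6 -112. ]
side 41 [ -2.2   4.4 -86.3]
side 35 [ -1.7   3.1 -54.7]
side 40 [ -1.7   4.  -23.3]
lowest -0.12371085273076138
top 23 [   0.7   -2.4 -106.4]
top 57 [ -0.3  -1.8 -83.4]
top 42 [ -0.4  -2.3 -54.9]
top 27 [ -0.3  -1.9 -29.8]
lowest -0.11340473144266255
[ 0.4037 -0.329   0.2833] 0.1469892661827484
 rack
 ([0.6509, -0.0197, 0.0242], 0.1173, 216)
 ([0.6366, 0.0664, 0.0244], 0.1173, 216)
 ([0.563, -0.0328, 0.0252], 0.1178, 169)
 ([0.5375, 0.0543, 0.0245], 0.1182, 183)
side
--
 rack
 ([0.6522, -0.0173, 0.0244], 0.114, 251)
 ([0.5652, -0.0294, 0.0253], 0.1131, 221)
 ([0.6385, 0.0694, 0.0245], 0.1134, 312)
 ([0.5393, 0.059, 0.0252], 0.114, 276)
[ 0.4045 -0.33    0.2832]
[ 0.4036 -0.3288  0.2801]
top 170 [ 0.676 -0.034  0.145] [ 0.7   -0.04   0.195]
top 157 [0.651 0.04  0.144] [0.669 0.024 0.195]
top 129 [0.529 0.081 0.146] [0.521 0.104 0.197]
side 287 [0.668 0.009 0.143] [0.683 0.004 0.194]
side 134 [0.529 0.093 0.143] [0.521 0.106 0.196]
```

View pics/p3.png

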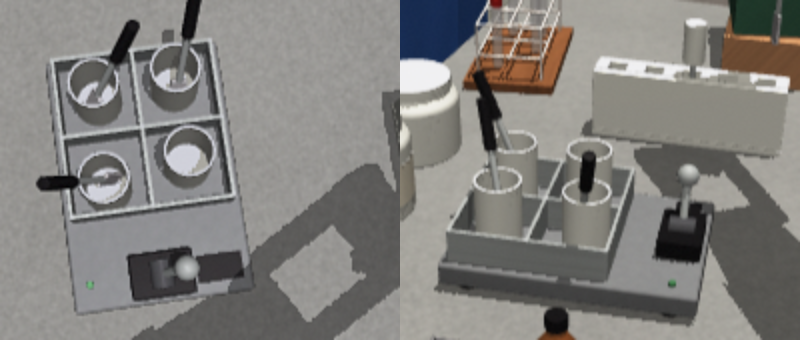

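The third paddle stands in the far-right beaker, handle at (190,15), and only the near-right beaker at (190,150) is still empty. The gripper holds the fourth paddle.

carry_out([
  [[0.011,0.02,0,0,0,0,0],[0.027,0.05,0,0,0,0,0],[0.043,0.08,0,0,0,0,0],[0.06,0.112,0,0,0,0,0],[0.077,0.144,0,0,0,0,0]],
])

```text
time_s: 36.37
eef_pos: [0.4809, -0.1838, 0.2798]
eef_rot: [-0.001, 0.999, 0.048, -0.001]
wrist_force: [0.2, 0.1, -0.6]
opening: 0.146
grasp_force: 58.6
```

carry_out([
  [[0.017,0.032,0,0,0,0,0],[0.034,0.064,0,0,0,0,0],[0.05,0.094,0,0,0,0,0],[0.065,0.12,0,0,0,0,0],[0.077,0.142,0,0,0,0,0]],
])

```text
time_s: 36.78
eef_pos: [0.5582, -0.041, 0.2796]
eef_rot: [-0.001, 0.999, 0.049, -0.001]
wrist_force: [0.3, -0.9, -0.2]
opening: 0.148
grasp_force: 58.6
```

carry_out([
  [[0.006,0.013,0,0,0,0,0],[0.006,0.013,0,0,0,0,0],[0.006,0.013,-0.02,0,0,0,0],[0.006,0.013,-0.045,0,0,0,0],[0.006,0.013,-0.07,0,0,0,0]],
])

```text
time_s: 37.2
eef_pos: [0.5637, -0.031, 0.2099]
eef_rot: [0.0, 0.999, 0.048, -0.0]
wrist_force: [0.5, -0.5, -0.3]
opening: 0.144
grasp_force: 58.6
```

carry_out([
  [[0,0,-0.02,0,0,0,0],[0,0,-0.035,0,0,0,0],[0,0,-0.042,0,0,0,0],[0,0,-0.044,0,0,0,0],[0,0,-0.044,0,0,0,0]],
])

```text
time_s: 37.62
eef_pos: [0.5634, -0.0311, 0.1667]
eef_rot: [-0.0, 0.999, 0.048, -0.001]
wrist_force: [1.0, 0.1, 0.5]
opening: 0.144
grasp_force: 58.4
```

carry_out([
  [[0,0,0,0,0,0,0.4],[0,0,0,0,0,0,0.4],[0,0,0,0,0,0,0.4],[0,0,0.02,0,0,0,0.4],[0,0,0.045,0,0,0,0.4]],
])

```text
time_s: 38.03
eef_pos: [0.5624, -0.0301, 0.2105]
eef_rot: [-0.001, 0.999, 0.048, -0.002]
wrist_force: [1.2, 0.3, 0.4]
opening: 0.403
grasp_force: 0.0
```

carry_out([
  [[0,0,0.035,0,0,0,0.4],[0,0,0.06,0,0,0,0.4],[-0.012,-0.015,0.065,0,0,0,0.2],[-0.032,-0.04,0.065,0,0,0,0],[-0.052,-0.07,0.065,0,0,0,0]],
])

```text
time_s: 38.45
eef_pos: [0.5121, -0.1002, 0.2785]
eef_rot: [0.0, 0.999, 0.05, 0.001]
wrist_force: [-0.0, -1.1, -0.1]
opening: 0.004
grasp_force: 0.0
```

```bash
python3 look.py | grep -A5 rack; python3 view.py p4.png
python3 - <<'E'
from h import *
for n in ("top","side"):
    c=camera(n);W=cloud(c);z=W[...,2];m=(z>.098)&(z<.14)&(W[...,0]>.40)&(W[...,0]<.48)&(abs(W[...,1])<.1)
    for k in comps(m,8): q=W[k]; print(n,len(q),q.min(0).round(4),q.max(0).round(4),q.mean(0).round(4))
E
```

```text
rack
 ([0.651, -0.0193, 0.0239], 0.1176, 202)
 ([0.6366, 0.0664, 0.0243], 0.1176, 215)
 ([0.5627, -0.0309, 0.0232], 0.1177, 136)
 ([0.5376, 0.0542, 0.0244], 0.1181, 184)
side
--
 rack
 ([0.652, -0.0173, 0.0242], 0.1133, 256)
 ([0.564, -0.0299, 0.0246], 0.1139, 242)
 ([0.6386, 0.0694, 0.0244], 0.1135, 310)
 ([0.5391, 0.0586, 0.0252], 0.1136, 270)
[ 0.5103 -0.1036  0.2778]
[ 0.5119 -0.1012  0.2777]
side 109 [ 0.4333 -0.0313  0.0985] [ 0.4584 -0.0101  0.1247] [ 0.4448 -0.0181  0.1141]
```

View pics/p4.png

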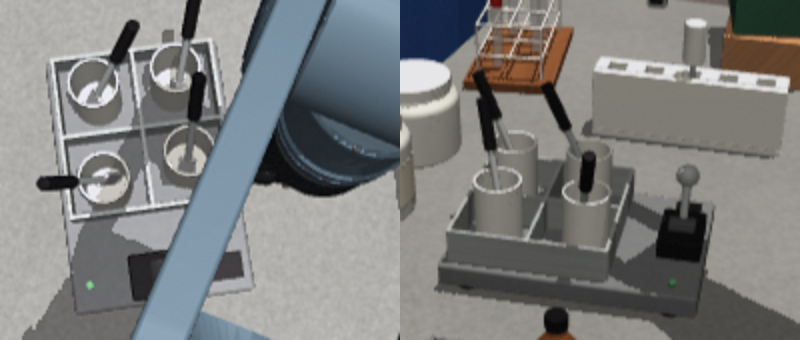

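The view shows all four beakers with a paddle each, handles at about (125,40), (190,15), (197,95) and (57,183). Only the brush is left in the holder, and the lever ball is at (688,175) in the right half. The lever comes next.

carry_out([
  [[-0.03,0.012,0,0,0,0,0],[-0.06,0.025,-0.01,0,0,0,0],[-0.0665,0.025,-0.04,0,0,0,0],[-0.0665,0.025,-0.075,0,0,0,0],[-0.0665,0.025,-0.11,0,0,0,0]],
])

```text
time_s: 39.17
eef_pos: [0.4463, -0.0745, 0.1672]
eef_rot: [0.001, 0.999, 0.049, 0.002]
wrist_force: [0.2, 0.0, 0.7]
opening: -0.005
grasp_force: 0.0
```

carry_out([
  [[0,0,-0.03,0,0,0,0],[0,0,-0.055,0,0,0,0],[0,0,-0.07,0,0,0,0],[0,0,-0.071,0,0,0,0],[0,0,-0.071,0,0,0,0]],
])

```text
time_s: 39.58
eef_pos: [0.4453, -0.0745, 0.0957]
eef_rot: [-0.001, 0.999, 0.049, -0.001]
wrist_force: [0.4, 0.7, 0.1]
opening: 0.003
grasp_force: 0.0
```

carry_out([
  [[0,0.008,0,0,0,0,0],[0,0.016,0,0,0,0,0],[-0.001,0.024,0,0,0,0,0],[-0.001,0.032,0,0,0,0,0],[-0.002,0.04,0,0,0,0,0]],
])

```text
time_s: 40.0
eef_pos: [0.4444, -0.0349, 0.0973]
eef_rot: [0.001, 0.999, 0.049, 0.001]
wrist_force: [1.1, -2.5, 1.5]
opening: -0.002
grasp_force: 0.9
```

carry_out([
  [[0,0.006,0,0,0,0,0],[-0.001,0.012,0,0,0,0,0],[-0.001,0.018,0,0,0,0,0],[-0.002,0.022,0,0,0,0,0],[-0.002,0.025,0,0,0,0,0]],
])

```text
time_s: 40.42
eef_pos: [0.4412, -0.0098, 0.0961]
eef_rot: [-0.0, 0.999, 0.049, -0.0]
wrist_force: [-0.6, -0.8, -0.7]
opening: -0.0
grasp_force: 0.5
```

```bash
python3 view.py p5.png
```

```text
[ 0.4412 -0.0098  0.096 ]
```

View pics/p5.png

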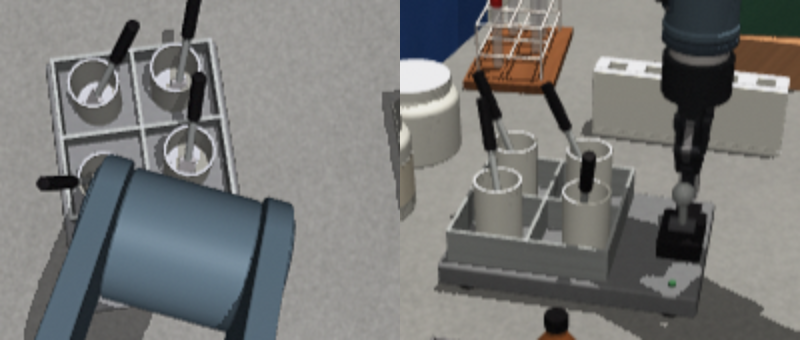

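The side view shows the shut fingers behind the ball at (683,195), so the lever is partly over. I'll push on and measure the ball.

carry_out([
  [[0,0.002,0,0,0,0,0],[0,0.004,0,0,0,0,0],[0,0.006,0,0,0,0,0],[-0.001,0.007,0,0,0,0,0],[-0.001,0.007,0,0,0,0,0]],
])

```text
time_s: 40.93
eef_pos: [0.4406, -0.0033, 0.0963]
eef_rot: [-0.0, 0.999, 0.048, 0.0]
wrist_force: [-0.1, -0.5, 0.3]
opening: -0.001
grasp_force: 0.2
```

```bash
cat > lev.py <<'E'
from h import *
c=camera("side");W=cloud(c);px=c["pixels"];z=W[...,2];m=(z>.09)&(z<.135)&(W[...,0]>.41)&(W[...,0]<.48)&(W[...,1]>-.04)&(W[...,1]<.06)&(px.min(-1)>95)
for k in comps(m,10): q=W[k]; print(len(q),q.min(0).round(4),q.max(0).round(4))
E
python3 lev.py
```

```text
45 [0.4306 0.0181 0.1118] [0.4462 0.0368 0.1244]
```

carry_out([
  [[0,0.001,0,0,0,0,0],[0,0.002,0,0,0,0,0],[0,0.003,0,0,0,0,0],[0,0.003,0,0,0,0,0],[0,0.003,0,0,0,0,0]],
])

```text
time_s: 41.4
eef_pos: [0.4405, -0.0003, 0.0963]
eef_rot: [-0.0, 0.999, 0.048, -0.0]
wrist_force: [0.2, -1.4, 0.0]
opening: -0.001
grasp_force: 0.3
```

```bash
python3 lev.py
```

```text
41 [0.4315 0.0244 0.112 ] [0.4457 0.0388 0.1223]
```

carry_out([
  [[0,0.001,0,0,0,0,0],[0,0.002,0,0,0,0,0],[0,0.003,0,0,0,0,0],[0,0.004,0,0,0,0,0],[0,0.004,0,0,0,0,0]],
])

```text
time_s: 41.87
eef_pos: [0.4406, 0.0014, 0.0963]
eef_rot: [0.002, 0.999, 0.049, -0.0]
wrist_force: [-0.6, -14.2, -2.6]
opening: 0.003
grasp_force: 6.3
```

carry_out([
  [[0,0.001,0,0,0,0,0],[0,0.002,0,0,0,0,0],[0,0.002,0,0,0,0,0],[0,0.003,0,0,0,0,0],[0,0.003,0,0,0,0,0]],
])

```text
time_s: 42.28
eef_pos: [0.4407, 0.0019, 0.0964]
eef_rot: [0.005, 0.999, 0.049, -0.0]
wrist_force: [-3.2, -23.8, -4.5]
opening: 0.0
grasp_force: 12.3
```

```bash
python3 lev.py
```

```text
45 [0.4309 0.0233 0.1116] [0.4458 0.0415 0.1222]
```

The force rise shows the lever is at its stop. I'll back off, retreat and check.

carry_out([
  [[0,-0.01,0,0,0,0,0],[0,-0.025,0,0,0,0,0],[0,-0.045,0,0,0,0,0],[0,-0.065,0,0,0,0,0],[0,-0.08,0.01,0,0,0,0]],
])

```text
time_s: 42.75
eef_pos: [0.4395, -0.0739, 0.1051]
eef_rot: [-0.001, 0.999, 0.048, -0.001]
wrist_force: [1.3, 0.6, 0.2]
opening: -0.0
grasp_force: 0.0
```

carry_out([
  [[0,0,0.03,0,0,0,0],[0,0,0.065,0,0,0,0],[0,-0.01,0.1,0,0,0,0],[-0.02,-0.04,0.13,0,0,0,0],[-0.04,-0.07,0.15,0,0,0,0]],
])

```text
time_s: 43.17
eef_pos: [0.4037, -0.14, 0.2569]
eef_rot: [0.001, 0.999, 0.05, 0.002]
wrist_force: [0.5, -0.7, 1.5]
opening: -0.003
grasp_force: 0.0
```

carry_out([
  [[-0.02,-0.03,0,0,0,0,0],[-0.04,-0.06,0,0,0,0,0],[-0.05,-0.08,0,0,0,0,0],[-0.05,-0.08,0,0,0,0,0],[-0.05,-0.08,0,0,0,0,0]],
])

```text
time_s: 43.58
eef_pos: [0.3525, -0.2206, 0.254]
eef_rot: [-0.0, 0.999, 0.047, 0.0]
wrist_force: [0.5, 0.1, 0.3]
opening: 0.004
grasp_force: 0.0
```

```bash
python3 lev.py; python3 look.py | grep -A5 rack; python3 view.py p6.png
```

```text
68 [0.4273 0.0231 0.1107] [0.4503 0.043  0.1221]
 rack
 ([0.6511, -0.0194, 0.024], 0.1172, 199)
 ([0.6365, 0.0664, 0.0243], 0.1176, 219)
 ([0.562, -0.0326, 0.024], 0.1178, 193)
 ([0.5376, 0.0542, 0.0244], 0.118, 188)
side
--
 rack
 ([0.6529, -0.0161, 0.0247], 0.1135, 261)
 ([0.564, -0.0299, 0.0245], 0.1138, 236)
 ([0.6385, 0.0694, 0.0244], 0.1132, 313)
 ([0.5391, 0.0587, 0.0253], 0.114, 275)
[ 0.3532 -0.2192  0.2538]
[ 0.3533 -0.2191  0.2538]
```

View pics/p6.png

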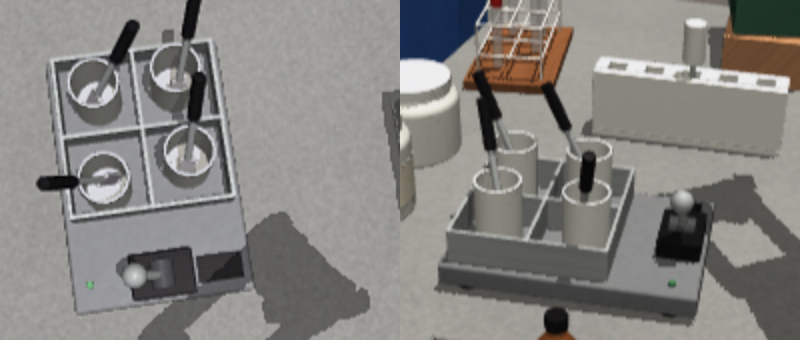

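The lever ball is now at (135,275), fully on the left, and all four beakers stand upright with one paddle each. The arm is clear, so I'm handing in.

```bash
python3 -c "
from bench import hand_in; print(hand_in())"
```

```text
the job is handed in; nothing more can be done
None
```

The job is handed in at about 44 s of 210 s; the hand-in returned no verdict. The last images show all four beakers upright in their own rack cells with one paddle each, blade down, and the lever pushed to its stop on the other side.

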